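# Park the pan scrubber and shorten its telescoping handle by one hole

### The arm

A 6-joint arm with a two-finger parallel gripper is mounted at the origin on the work surface. World frame = base frame: x ahead of the robot, y to its left, z up, the work surface at z = 0. Lengths are in m, angles in rad, forces in N, time in s.
With the tool pointing down it reaches from about 0.25 to 0.8 m from the base axis. Payload 8.5 kg.
Tool frame: the origin (TCP) lies at the very end of the fingers, on their centre line; the grasp point (between the pads) lies manip.grip_point_offset behind it (manip.grip_point_offset is the distance from the TCP to the grasp point, in m); x points along the fingers, z is the direction in which the jaws open and shut, and the axes are right-handed (so a half turn about x gives the same grasp; the last joint's range is limited). The gripper opens to 85 mm and grips with 20 to 120 N. Pads are 22 mm wide; open, the fingers measure 114 mm over their backs; the gripper's body (76 mm by 85 mm) begins 54 mm behind the grasp point. The pads swing forward as they close: fully open they stand 13 mm farther back than shut.
Start: joints at [-1.256, 0.238, -0.013, 1.319, 0, 1.571], TCP at [0.163, -0.499, 0.206] pointing down, gripper open.
Joint ranges: [-2.66, 2.66], [-1.03, 1.9], [-1.14, 1.46], [-1.82, 2.27], [-1.45, 1.34], [-3.14, 3.14]. Speed limits (rad/s): [2.22, 2.22, 2.79, 3.14, 3.14, 3.14].

### API

Orientations are given as a unit quaternion [x, y, z, w].
In Python, from workcell import manip gives the robot as it stands.
- The arm moves only by the tool drive_tool, never from a script. Its argument "increments" is a list of rows, each a list of 7 numbers: the opening, from 0 (shut) to 1 (fully open), then the shift along the world's x, y, z in cm, then the turn, a rotation vector about the world's x, y, z in degrees. In form: [[hand, x, y, z, rx, ry, rz], ...]. A call has 1 to 12 rows; each row is the pose to reach, as a shift and turn from the pose commanded when the call began; what a row does not reach only later rows make up. A row lasts 1/10 s, in which the tool goes at most 50 mm and 8.59 degrees, less where a joint would pass 70% of its speed; a pose out of reach is approached as far as the arm can. A call with a gripper value outside its range is refused whole. The fingers move at their own pace and stop on an object; the grip force is fixed at half the most. Time passes only in rows, so rows that repeat a pose let the fingers close. It gives the time, the measured TCP pose, the force and the opening at its end, in the units of the state.
- manip.get_state(): the state, without advancing time (a new reading comes with each control period).
- manip.snapshot(name): name is "side" or "top" or "wrist"; returns a dict with "frame" (420x560x3 uint8, red, green, blue), "range_z" (420x560 float32, m along the optical axis (not along the pixel's ray), 0 where there is no reading), "vertical_fov" (degrees; the focal length in pixels is half the picture's height over the tangent of half this angle, whatever the lens; pixels are square), "cx", "cy" (the principal point, pixels), "position" and "orientation" of the camera in the world. Camera axes: x right, y down, z forward; pixel columns grow to the right and rows downward; lengths in m; the calibration is good to about 2 mm. A picture is of the moment at which its call begins.
- manip.hand_in(): hands the job in, once; it reports no verdict.
The state is a dict: "time": time; "joint_positions": joint angles; "qd": joint speeds; "joint_torque": joint torques, N m; "tcp_pos": TCP position; "tool_rot": TCP orientation; "contact_force": force on the tool from outside, world axes, zero at the start; "moment": the same for the moment, N m; "width": finger opening in m.
Only numpy, scipy, OpenCV 4.12 (cv2) and the standard library are available. Lean on these libraries where they do the work, as an engineer would, in place of code of your own. Each camera call takes 0.05 s, during which the arm holds its last target.

### The job

Lift the blue pan scrubber out of the deep steel pan and stand it on its bristles in the white drip tray, handle still long, and let go of it. Then, as it stands there, shorten its telescoping handle by one hole: press the orange spring button in, push the handle down, and leave it with the button snapped fully out in the next hole. Set it down gently, do not drop it or knock it over, do not bear down hard on it (60 N is too much), and leave the other things on the bench where they are.

Things in the scene. Friction and masses are not known exactly. Their poses are not given: they have to be found in the camera images.
- scrubber_foot (a point): Centre of the underside (bristle ends) of the loose pan scrubber, about 0.5 kg, upright at the start, 152 mm tall: blue bristle block 96 mm (its x) by 58 mm (its y), 40 mm high; blue collar to 53 mm; above it a steel tube 24 mm across on which the grey outer tube (the handle) slides. z points up the handle, x from the axis to the side where the orange button is. Any heading occurs.
- handle_mid (a point): Centre of the handle, 37 mm below its top, on its axis; axes as scrubber_foot. The handle is the light grey outer tube, 30 mm across, 74 mm long, blue cap on top. Three holes, 13 mm across, 22 mm apart, run down its button side. At the start the button sits in the middle one, 38 mm below the top. Taken across the button, the jaws would press it; lift it with the jaws to either side of it.
- handle_top (a point): Centre of the flat top of the handle's blue cap (30 mm across): 152 mm above the bristle ends at the start, 130 mm when shortened by one hole. Axes as scrubber_foot.
- next_hole (a point): Centre of the upper hole of the handle, on its outer face, 16 mm below the top: the next hole for shortening. Fingers lying over it keep the button from coming out, and the handle can then slide up to 6 mm too far; so let go of the button and push on the top instead.
- button_tip (a point): Outer end of the orange round-ended button, 10 mm across. It sits in the inner steel tube, always 114 mm above the bristle ends. Fully out, its tip is 20 mm from the axis, 5 mm proud of the handle. Squeezed flush with the handle (about 3 N) and held so, it lets a push of 5 to 15 N down on the handle slide the hole's rim over its rounded end; it then hides under the wall.
- handle (a joint): How far the handle has slid down (m): 0 in the middle hole (start, with 1.5 mm of play either way), 0.022 in the next hole, stops at -0.026 and 0.028. From 0.007 to 0.015 the button hides by itself and must not be pressed; friction is about 2 N and the handle stays where it is left. Pushed to 0.022 the button snaps out and locks it: the push rises sharply. It cannot turn.
- button (a joint): How far the button is pressed in (m): 0 fully out, 0.005 flush with the handle, 0.0075 and more hidden under its wall.
- pan: Deep stainless pan in which the scrubber stands at the start, fixed: 176 mm (x) by 162 mm (y) over its rim, 100 mm deep, inside 154 by 140 mm, floor 3 mm thick. Origin: centre of its underside, on the bench.
- tray: Shallow white drip tray, fixed, empty: 170 mm (x) by 120 mm (y), walls 4 mm thick and 14 mm high, floor 4 mm thick. Origin: centre of its underside, on the bench. Inside it takes the scrubber in any heading if set near its centre.
- soy_bottle: Amber bottle with red cap, 60 mm across, 190 mm tall, loose; origin: centre of its underside. Not to be moved.
- squeeze_bottle: Yellow squeeze bottle, 54 mm across, 158 mm tall, loose; origin: centre of its underside. Not to be moved.
- bowl: Small steel bowl, 110 mm across, 48 mm tall, loose; origin: centre of its underside. Not to be moved.
- cup: Small white cup between pan and tray, 60 mm across, 42 mm tall, loose; origin: centre of its underside. Not to be moved.
- turner: Spatula with a wooden handle lying on the bench, 250 mm long along its x, loose. Not to be moved.
- spice_jar: Brown jar with black lid, 68 mm across, 88 mm tall, loose; origin: centre of its underside. Not to be moved.
- baster: Basting brush with a wooden handle lying on the bench, 200 mm long along its x, loose. Not to be moved.
Things that resemble listed ones, but are neither listed nor needed, are in the scene too. There is more than one size of the tray; the job needs the largest.

How it is judged:
On the way, in this order (a step that is already met when the one before it is completed fails the run):
1. the scrubber stands upright on its bristles in the drip tray, handle still long, let go (z of scrubber_foot in the frame of tray between 0.001 and 0.007 m and x of scrubber_foot in the frame of tray between -0.06 and 0.06 m and y of scrubber_foot in the frame of tray between -0.04 and 0.04 m and angle between scrubber_foot's own z axis and vertical below 0.08 rad and contact force between the fingers and scrubber below 0.2 N and value of joint handle between -0.004 and 0.004 m), for 0.2 s.
2. standing there, the handle is one hole shorter and the button is snapped out in that hole (z of scrubber_foot in the frame of tray between 0.001 and 0.007 m and x of scrubber_foot in the frame of tray between -0.06 and 0.06 m and y of scrubber_foot in the frame of tray between -0.04 and 0.04 m and angle between scrubber_foot's own z axis and vertical below 0.08 rad and value of joint handle between 0.0195 and 0.0245 m and value of joint button below 0.002 m), for 0.2 s.
At the end, for the whole second after the job is handed in: The scrubber stands at rest on its bristles on the drip tray's floor (centre of its underside within 60 mm along and 40 mm across of the tray's centre, within 5 degrees of upright), its handle 19.5 to 24.5 mm shorter than at the start, the button out to within 2 mm, nothing holding it (all of step 2 and contact force between the fingers and scrubber below 0.2 N and linear speed of scrubber below 0.02 m/s and angular speed of scrubber below 0.1 rad/s); the robot touches nothing.
It fails at once if the scrubber is knocked over or tilted by more than 35 degrees (angle between scrubber_foot's own z axis and vertical above 0.61 rad).
It fails at once if the scrubber is dropped (falls faster than 0.4 m/s while not held) (contact force between the fingers and scrubber below 0.05 N and linear speed of scrubber above 0.4 m/s).
It fails at once if the scrubber is pressed on the tray with more than 60 N (contact force between scrubber and tray above 60 N).
It fails at once if another thing on the bench is pushed more than 30 mm or knocked over (distance of any of soy_bottle, squeeze_bottle, bowl, cup, turner, spice_jar, baster from where it was at the start of the episode above 0.03 m or angle between any of soy_bottle, squeeze_bottle, bowl, cup, spice_jar's own z axis and vertical above 0.5 rad).
It also fails if it takes over 64 s, if anything falls off the work surface, if the arm or the gripper's body presses on something with over 40 N, if the wrist force passes 120 N, or if a joint passes its speed limit or range.

## Working session

There is one attempt and no reset: what is moved stays moved. The work goes in short steps, Python scripts to look and compute and a tool call to move; the robot and the scene stay as the last step left them, time stands still between calls to the robot, and variables do not carry over. Pictures are saved under pics/ and viewed, and the job is handed in when it is done.

Besides the shell and the picture viewer there is one more tool, called after "Request:" by a JSON object that holds its "api" and its "payload". drive_tool: Moves the arm, as the interface text tells. Its arguments: {"type":"object","properties":{"increments":{"type":"array","items":{"type":"array","items":{"type":"number"}}}},"required":["increments"]}

```bash
mkdir -p pics; cat > h.py <<'E'
import numpy as np, cv2
from workcell import manip
from scipy.spatial.transform import Rotation as R
def snap(n,save):
    s=manip.snapshot(n); cv2.imwrite(f'pics/{save}.png',cv2.cvtColor(s['frame'],cv2.COLOR_RGB2BGR)); np.savez(f'pics/{save}.npz',**s); return s
def cloud(s):
    z=np.array(s['range_z']);h,w=z.shape
    f=h/2/np.tan(np.radians(float(s['vertical_fov'])/2))
    v,u=np.mgrid[:h,:w]
    P=np.stack([(u-float(s['cx']))/f*z,(v-float(s['cy']))/f*z,z],-1)
    return P@R.from_quat(s['orientation']).as_matrix().T+np.array(s['position'])
E
python3 - <<'E'
from h import *
print(manip.get_state(), manip.grip_point_offset)
for n in ['side','top','wrist']:
    s=snap(n,n+'0'); print(n,s['position'],s['orientation'],s['vertical_fov'],s['cx'],s['cy'])
E
```

```text
{'time': 0.0, 'joint_positions': array([-1.25602539e+00,  2.38784086e-01, -1.42334993e-02,  1.31916090e+00,
        1.03271636e-05,  1.57080060e+00]), 'qd': array([ 0.00020548, -0.00131509,  0.00041921,  0.0006077 , -0.00088281,
        0.00060982]), 'joint_torque': array([ 3.27229653e-03, -5.38784266e+01,  3.46433151e+01,  1.84698589e-02,
        3.05441927e-04, -1.41111076e-05]), 'tcp_pos': array([ 0.1624119 , -0.49880301,  0.20578397]), 'tool_rot': array([ 0.41574315,  0.57258075, -0.41516302,  0.57179418]), 'contact_force': array([-0.19923871, -0.74761907,  0.6351623 ]), 'moment': array([ 0.05896715,  0.01332735, -0.02099192]), 'width': 0.08536573047189482} 0.0187
side [-0.25518496  0.76631163  0.74058231] [-0.34864354  0.79228572 -0.45870479  0.20080075] 47.13928998566882 285.4647740997087 209.9798410845958
top [0.45250432 0.04012268 1.36689521] [-0.70189758  0.71189172 -0.01324553  0.01935246] 50.56415427091818 275.7432105880751 207.28105564501544
wrist [ 0.23922604 -0.47392477  0.37336882] [ 0.79892551 -0.57994933 -0.09459124  0.12817681] 65.2424945154869 279.6835290122204 212.91372500415457
```

View pics/side0.png

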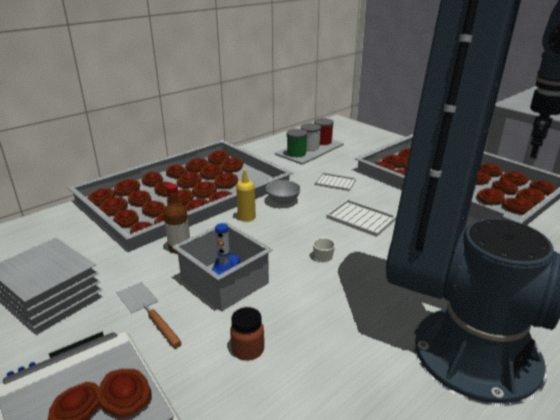

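View pics/top0.png

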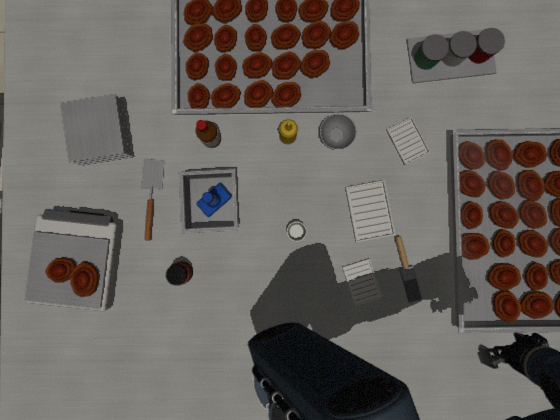

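View pics/wrist0.png

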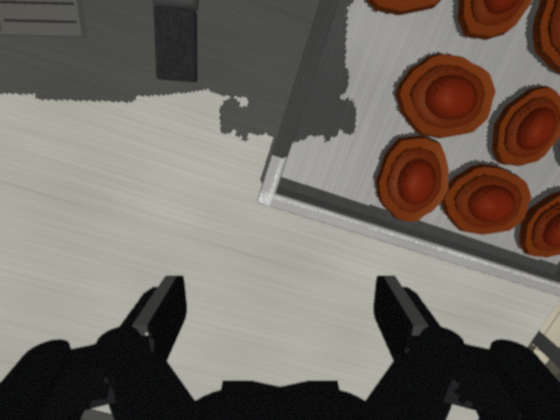

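The side view shows the scrubber in the pan at (225,245) and the large tray at (361,217). In the top view they are at (212,197) and (370,210). Smaller decoy trays sit at (407,140) and (362,280). Next I'll measure them.

```bash
python3 - <<'E'
from h import *
for n in ['top0','side0']:
    s=dict(np.load(f'pics/{n}.npz')); P=cloud(s); im=s['frame']; hsv=cv2.cvtColor(im,cv2.COLOR_RGB2HSV)
    print(n)
    b=cv2.inRange(hsv,(105,120,50),(130,255,255))>0
    cap=b&(P[...,2]>.135)&(P[...,2]<.19)&(P[...,1]>-.1)
    if cap.sum(): print('cap',cap.sum(),np.median(P[cap],0),P[cap].min(0),P[cap].max(0))
    bl=b&(P[...,2]<.065)&(P[...,2]>.03)
    q=P[bl]; print('block',len(q),q.mean(0),np.median(q[:,2]))
    print(' rect',cv2.minAreaRect((q[:,:2]*1000).astype(np.float32)))
    o=cv2.inRange(hsv,(5,170,120),(22,255,255))>0
    o&=(P[...,2]>.08)&(P[...,2]<.14)&(np.hypot(*(P[...,:2]-np.median(P[cap],0)[:2]).transpose(2,0,1))<.04)
    print('btn',o.sum(),P[o].mean(0) if o.sum() else '', np.argwhere(o)[:3])
    for c,r,name in ([(370,210,'tray'),(407,140,'sm'),(362,270,'sm2')] if n=='top0' else [(361,217,'tray')]):
        print(name,P[r,c])
s=dict(np.load('pics/top0.npz'));P=cloud(s)
# tray
m=(P[...,2]>.009)&(P[...,2]<.025)&(s['range_z']>0)
roi=np.zeros(m.shape,bool);roi[172:248,338:402]=1
q=P[m&roi];print('tray rim',len(q),cv2.minAreaRect((q[:,:2]*1000).astype(np.float32)),q[:,2].mean())
roi[:]=0;roi[160:240,172:246]=1
m=(P[...,2]>.09)&(P[...,2]<.115)
q=P[m&roi];print('pan rim',len(q),cv2.minAreaRect((q[:,:2]*1000).astype(np.float32)),np.median(q[:,2]))
for nm,(c,r) in dict(cup=(296,230),jar=(178,272),soy=(207,131),sq=(288,131),bowl=(337,131),br=(401,250)).items(): print(nm,P[r,c])
a=cv2.resize(cv2.imread('pics/top0.png')[150:260,160:410],None,fx=3.2,fy=3.2,interpolation=cv2.INTER_CUBIC)
b=cv2.resize(cv2.imread('pics/side0.png')[210:310,160:300],None,fx=5,fy=5,interpolation=cv2.INTER_CUBIC)
cv2.imwrite('pics/a.png',a);cv2.imwrite('pics/b.png',b)
E
```

```text
top0
cap 101 [0.53893079 0.2376159  0.15468648] [0.52349131 0.22438698 0.14332821] [0.55316534 0.25259594 0.16070288]
block 438 [0.53554356 0.24278769 0.04381799] 0.042760693950978035
 rect ((509.0111389160156, 452.635986328125), (90.5499038696289, 536.6143188476562), 7.801858425140381)
btn 0  []
tray [ 0.5029891  -0.23699209  0.00414867]
sm [ 0.71700968 -0.35561963  0.00511641]
sm2 [ 0.32044569 -0.20873528  0.00213552]
side0
cap 103 [0.53270125 0.24137354 0.15547538] [0.52195588 0.22668963 0.14214661] [0.5504777  0.252305   0.15871191]
block 308 [0.5340929 0.2875173 0.0496645] 0.04769155848661183
 rect ((521.235107421875, 455.092529296875), (63.47532272338867, 538.9966430664062), 7.511799335479736)
btn 8 [0.52781227 0.24987086 0.11974894] [[242 220]
 [242 221]
 [243 219]]
tray [ 0.50265946 -0.23762771  0.00522851]
tray rim 410 ((500.9197692871094, -242.94081115722656), (229.0693817138672, 159.87107849121094), 2.0363657474517822) 0.013595236006075815
pan rim 915 ((532.9993286132812, 245.04466247558594), (175.9440460205078, 162.59262084960938), 2.1416819095611572) 0.09968807293843773
cup [ 0.44499899 -0.00947657  0.00625605]
jar [0.32993817 0.33347189 0.08794544]
soy [0.72375514 0.23823849 0.14488918]
sq [0.72582731 0.01278982 0.11910707]
bowl [ 0.7490426  -0.14130576  0.0021251 ]
br [ 0.38052615 -0.32414564  0.01981459]
```

```bash
sleep 1
```

```text
(no output)
```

View pics/a.png

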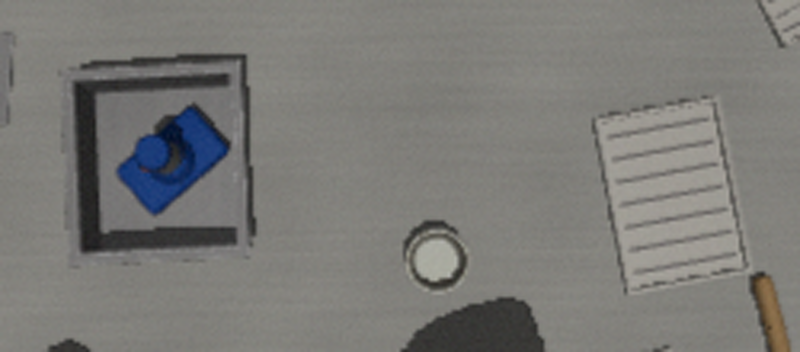

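View pics/b.png

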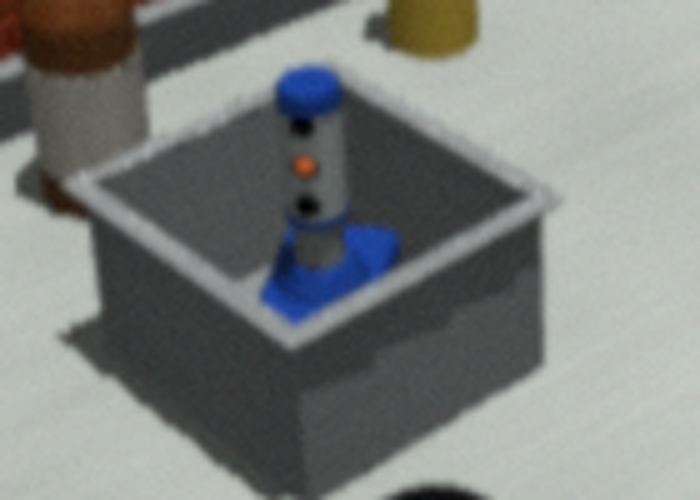

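```bash
python3 - <<'E'
from h import *
s=dict(np.load('pics/top0.npz')); P=cloud(s); im=s['frame']; hsv=cv2.cvtColor(im,cv2.COLOR_RGB2HSV)
f=210/np.tan(np.radians(float(s['vertical_fov'])/2))
def ray(u,v,z):
    d=R.from_quat(s['orientation']).apply([(u-float(s['cx']))/f,(v-float(s['cy']))/f,1]); p=s['position']; return p+d*(z-p[2])/d[2]
b=cv2.inRange(hsv,(105,100,40),(130,255,255)); b[:160]=0;b[240:]=0;b[:,:180]=0;b[:,245:]=0
bb=(b>0)&(P[...,2]<.06)
v,u=np.nonzero(bb)
q=np.array([ray(x,y,.043)[:2]*1000 for x,y in zip(u,v)],np.float32)
print('block',cv2.minAreaRect(q))
cap=(b>0)&(P[...,2]>.14); v,u=np.nonzero(cap)
q=np.array([ray(x,y,.155)[:2]*1000 for x,y in zip(u,v)],np.float32); print('cap',cv2.minEnclosingCircle(q),q.mean(0))
# tray by brightness / height
m=((P[...,2]>.003)&(P[...,2]<.025)).astype(np.uint8); m[:165]=0;m[250:]=0;m[:,:335]=0;m[:,398:]=0
g=cv2.cvtColor(im,cv2.COLOR_RGB2GRAY)
m=cv2.morphologyEx(m,cv2.MORPH_OPEN,np.ones((3,3)))
n,l,st,c=cv2.connectedComponentsWithStats(m); i=1+np.argmax(st[1:,4]); print(st[i])
q=P[l==i][:,:2]*1000; print('tray',cv2.minAreaRect(q.astype(np.float32)),q.mean(0))
# tray corners from a.png
cs=np.array([ray(160+x/3.2,150+y/3.2,.014)[:2]*1000 for x,y in [(595,118),(716,97),(747,269),(628,292)]]);print(cs,cs.mean(0))
ks=np.array([ray(160+x/3.2,150+y/3.2,.043)[:2]*1000 for x,y in [(117,172),(195,104),(230,150),(157,213)]]);print(ks,ks.mean(0))
s=dict(np.load('pics/side0.npz'));
print('btn at h.117',ray(160+305/5,210+166/5,.117))
E
```

```text
block ((539.0302124023438, 236.48306274414062), (56.57962417602539, 95.0379867553711), 40.30104064941406)
cap ((544.687744140625, 228.20565795898438), 26.9349365234375) [538.5957  236.80078]
[366 182  11   6  38]
tray ((580.4672241210938, -240.97532653808594), (14.428203582763672, 33.28554916381836), 9.049674987792969) [ 582.13891569 -240.29290956]
[[ 574.2005608  -163.4525253 ]
 [ 592.56451386 -278.96091951]
 [ 428.64849585 -304.1511882 ]
 [ 408.46133917 -191.15653908]] [ 500.96872742 -234.43029303]
[[527.61519925 287.46430155]
 [590.23154496 214.06113868]
 [546.65594136 181.71524336]
 [488.814491   250.35067476]] [538.32929414 233.39783959]
btn at h.117 [0.52886611 0.26293426 0.117     ]
```

```bash
cat >> h.py <<'E'
def tool():
    s=manip.get_state(); M=R.from_quat(s['tool_rot']).as_matrix()
    print('t',round(s['time'],2),'tcp',s['tcp_pos'].round(4),'x',M[:,0].round(3),'zhead',np.degrees(np.arctan2(M[1,2],M[0,2])).round(2),'F',s['contact_force'].round(1),'w',round(s['width'],4),'q',s['joint_positions'].round(2)); return s
E
python3 -c "
from h import *
tool()"
```

```text
t 0.15 tcp [ 0.1624 -0.4989  0.2059] x [-0.     0.001 -1.   ] zhead -71.96 F [-0.2  0.4 -0.1] w 0.0859 q [-1.26  0.24 -0.01  1.32 -0.    1.57]
```

Request:
{"api": "drive_tool", "payload": {"increments": [[1, 4, 8, 1, 0, 0, 8], [1, 7, 12, 2, 0, 0, 16], [1, 9, 16, 3, 0, 0, 24], [1, 11, 20, 4, 0, 0, 32], [1, 13, 24, 4, 0, 0, 40], [1, 15, 28, 4, 0, 0, 48], [1, 17, 32, 4, 0, 0, 56], [1, 19, 36, 4, 0, 0, 64], [1, 21, 40, 4, 0, 0, 72], [1, 23, 44, 4, 0, 0, 80], [1, 25, 48, 4, 0, 0, 88], [1, 25, 48, 4, 0, 0, 88]]}}

```text
time: 1.35
tcp_pos: [0.4142, -0.0149, 0.246]
tool_rot: [-0.102, 0.7, 0.103, 0.7]
contact_force: [0.2, -0.4, -0.4]
width: 0.0852
```

```bash
python3 -c "
from h import *
tool()"
```

```text
t 1.35 tcp [ 0.4142 -0.0149  0.246 ] x [ 0.     0.001 -1.   ] zhead 16.65 F [ 0.2 -0.4 -0.4] w 0.0852 q [-0.04  0.04 -0.15  1.38  0.    1.24]
```

Request:
{"api": "drive_tool", "payload": {"increments": [[1, 2.2, 4.4, 0, 0, 0, 4], [1, 4.2, 8.6, 0, 0, 0, 8], [1, 6.2, 12.8, 0, 0, 0, 12], [1, 8.3, 17, 0, 0, 0, 16], [1, 10.4, 21.2, 0, 0, 0, 20], [1, 12.4, 25.1, 0, 0, 0, 23.7], [1, 12.4, 25.1, 0, 0, 0, 23.7], [1, 12.4, 25.1, 0, 0, 0, 23.7]]}}

```text
time: 2.15
tcp_pos: [0.5364, 0.2318, 0.2454]
tool_rot: [-0.24, 0.666, 0.24, 0.664]
contact_force: [0.5, -0.8, -0.1]
width: 0.0854
```

```bash
cat >> h.py <<'E'
def ray(s,u,v,z):
    f=210/np.tan(np.radians(float(s['vertical_fov'])/2))
    d=R.from_quat(s['orientation']).apply([(u-float(s['cx']))/f,(v-float(s['cy']))/f,1]); p=np.array(s['position']); return p+d*(z-p[2])/d[2]
E
python3 -c "
from h import *
tool()
s=snap('wrist','w1')
P=cloud(s);hsv=cv2.cvtColor(s['frame'],cv2.COLOR_RGB2HSV)
b=(cv2.inRange(hsv,(105,100,40),(130,255,255))>0)
c=b&(P[...,2]>.14); v,u=np.nonzero(c); print(len(u),u.mean(),v.mean())
q=np.array([ray(s,x,y,.155)[:2] for x,y in zip(u,v)]); print('cap',q.mean(0),cv2.minEnclosingCircle((q*1000).astype(np.float32)))
k=b&(P[...,2]<.06); v,u=np.nonzero(k);q=np.array([ray(s,x,y,.043)[:2]*1000 for x,y in zip(u,v)],np.float32); print(cv2.minAreaRect(q))
"
```

```text
t 2.15 tcp [0.5364 0.2318 0.2454] x [-0.002 -0.001 -1.   ] zhead 39.74 F [ 0.5 -0.8 -0.1] w 0.0854 q [ 0.41  0.34  0.22  1.46 -0.    1.29]
1120 286.2544642857143 202.41160714285715
cap [0.53736335 0.23890984] ((525.4358520507812, 253.15692138671875), 34.815406799316406)
((539.8262939453125, 235.84461975097656), (57.03562927246094, 98.99971008300781), 39.73739242553711)
```

View pics/w1.png

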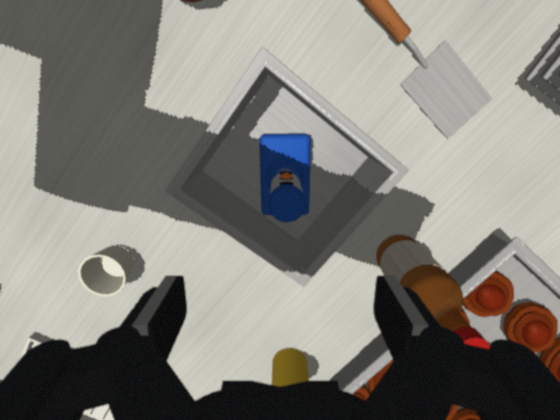

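Request:
{"api": "drive_tool", "payload": {"increments": [[1, 0.2, 0.5, -3, 0, 0, 0.3], [1, 0.2, 0.5, -6, 0, 0, 0.3], [1, 0.2, 0.5, -9, 0, 0, 0.3], [1, 0.2, 0.5, -12, 0, 0, 0.3], [1, 0.2, 0.5, -14.3, 0, 0, 0.3], [1, 0.2, 0.5, -14.3, 0, 0, 0.3], [1, 0.2, 0.5, -14.3, 0, 0, 0.3]]}}

```text
time: 2.9
tcp_pos: [0.5384, 0.2357, 0.1044]
tool_rot: [-0.242, 0.665, 0.241, 0.665]
contact_force: [1.2, -0.0, 1.2]
width: 0.0854
```

```bash
python3 -c "
from h import *
tool()
s=snap('wrist','w2');snap('side','s2')
a=cv2.imread('pics/s2.png')[170:310,160:300];cv2.imwrite('pics/s2c.png',cv2.resize(a,None,fx=4,fy=4,interpolation=cv2.INTER_CUBIC))
"
```

```text
t 2.9 tcp [0.5384 0.2357 0.1044] x [ 0. -0. -1.] zhead 39.94 F [ 1.2 -0.   1.2] w 0.0854 q [ 0.41  0.39 -0.05  1.12 -0.    1.29]
```

View pics/w2.png

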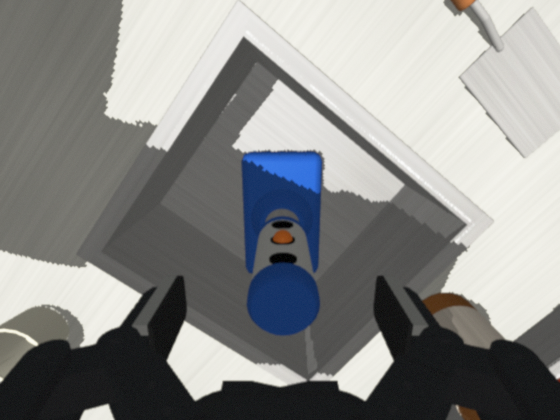

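View pics/s2c.png

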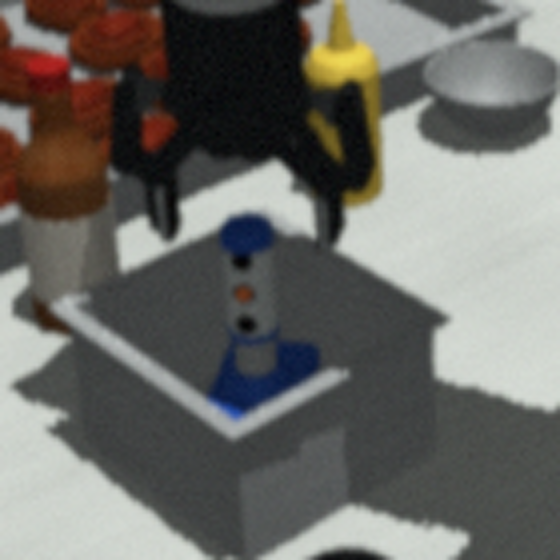

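```bash
cat >> h.py <<'E'
def proj(s,p):
    f=210/np.tan(np.radians(float(s['vertical_fov'])/2))
    c=R.from_quat(s['orientation']).inv().apply(np.array(p)-s['position']); return np.array([c[0]/c[2]*f+s['cx'],c[1]/c[2]*f+s['cy']])
E
python3 -c "
from h import *
for n in ['s2','w2']:
  s=dict(np.load(f'pics/{n}.npz'));P=cloud(s)
  for p in [(.5384,.2357,.1044),(.5384,.2357,.155),(.5384,.2357,.117),(.5384+.0427*.767,.2357+.0427*.642,.117),(.5384-.0427*.767,.2357-.0427*.642,.117)]:
    q=proj(s,p); print(n,q, (q-[160,170])*4 if n=='s2' else '')
  if n=='s2':
    for r,c in [(225,168),(232,168),(225,325),(232,328),(225,165)]: print(P[170+r//4,160+c//4])
  else:
    for r,c in [(300,170),(300,395),(300,283)]: print(P[r,c])
"
```

```text
s2 [223.18136981 244.30886354] [252.72547924 297.23545417]
s2 [221.80202507 226.06130873] [247.2081003  224.24523491]
s2 [222.84366212 239.8412787 ] [251.37464847 279.3651148 ]
s2 [205.12614509 238.50541759] [180.50458035 274.02167037]
s2 [240.71281558 241.18857286] [322.85126231 284.75429142]
[0.56526602 0.27172449 0.15792655]
[0.56346024 0.27333642 0.15403301]
[0.49683301 0.2116737  0.16415759]
[0.49684169 0.20914497 0.15773385]
[0.56800554 0.27270178 0.15708044]
w2 [279.45761185 256.06981706] 
w2 [279.35757894 309.39544202] 
w2 [279.43791865 266.56788431] 
w2 [360.74207751 266.56524936] 
w2 [198.14170371 266.57051901] 
[0.50029079 0.21488381 0.16113177]
[0.56418326 0.27221621 0.16566714]
[0.53665983 0.24011456 0.15500067]
```

```bash
python3 -c "
from h import *
s=dict(np.load('pics/w2.npz'));P=cloud(s)
print(s['position'],s['orientation'])
for r in (276,280,285,290,300,320,340):
  print(r,[ (c,P[r,c].round(3).tolist()) for c in (165,175,181,378,382,390)])
s=dict(np.load('pics/s2.npz'));P=cloud(s)
for r in range(224,238,1): print(r,[P[r,c].round(3).tolist() for c in (200,201,202,203)])
"
```

```text
[0.48674131 0.29767366 0.27189882] [0.92805361 0.33709378 0.05399193 0.14889309]
276 [(165, [0.494, 0.213, 0.147]), (175, [0.497, 0.215, 0.147]), (181, [0.499, 0.217, 0.146]), (378, [0.565, 0.271, 0.145]), (382, [0.564, 0.273, 0.149]), (390, [0.567, 0.275, 0.148])]
280 [(165, [0.495, 0.214, 0.151]), (175, [0.498, 0.216, 0.15]), (181, [0.5, 0.215, 0.146]), (378, [0.566, 0.27, 0.145]), (382, [0.564, 0.272, 0.151]), (390, [0.566, 0.274, 0.151])]
285 [(165, [0.496, 0.215, 0.155]), (175, [0.499, 0.217, 0.154]), (181, [0.502, 0.213, 0.146]), (378, [0.568, 0.268, 0.145]), (382, [0.565, 0.27, 0.152]), (390, [0.566, 0.273, 0.154])]
290 [(165, [0.497, 0.215, 0.159]), (175, [0.5, 0.215, 0.154]), (181, [0.503, 0.211, 0.146]), (378, [0.568, 0.267, 0.147]), (382, [0.566, 0.269, 0.153]), (390, [0.565, 0.272, 0.158])]
300 [(165, [0.498, 0.217, 0.165]), (175, [0.503, 0.212, 0.155]), (181, [0.505, 0.209, 0.149]), (378, [0.571, 0.263, 0.149]), (382, [0.569, 0.266, 0.154]), (390, [0.566, 0.27, 0.162])]
320 [(165, [0.503, 0.212, 0.168]), (175, [0.508, 0.206, 0.158]), (181, [0.511, 0.202, 0.151]), (378, [
[... 913 characters left out ...]
002], [0.765, 0.149, 0.002]]
231 [[0.765, 0.16, 0.003], [0.765, 0.156, 0.001], [0.763, 0.154, 0.002], [0.762, 0.151, 0.001]]
232 [[0.76, 0.163, 0.003], [0.758, 0.161, 0.003], [0.618, 0.241, 0.104], [0.618, 0.239, 0.103]]
233 [[0.621, 0.246, 0.101], [0.616, 0.246, 0.104], [-0.255, 0.766, 0.741], [0.615, 0.241, 0.102]]
234 [[0.614, 0.25, 0.104], [0.619, 0.245, 0.099], [0.612, 0.246, 0.103], [0.612, 0.243, 0.102]]
235 [[0.611, 0.252, 0.103], [0.61, 0.25, 0.103], [0.612, 0.246, 0.1], [0.612, 0.243, 0.099]]
236 [[0.611, 0.253, 0.101], [0.611, 0.25, 0.099], [0.613, 0.246, 0.096], [0.608, 0.246, 0.099]]
237 [[0.614, 0.251, 0.095], [0.609, 0.251, 0.098], [0.612, 0.247, 0.094], [0.611, 0.244, 0.094]]
```

```bash
python3 -c "
from h import *
tool()
s=snap('side','s3');P=cloud(s)
for r in range(226,236): print(r,[P[r,c].round(3).tolist() for c in (200,202)])
print(manip.get_state()['tcp_pos'])
s0=dict(np.load('pics/w1.npz'));P=cloud(s0)
for r in (276,280): print(P[r,175],P[r,385],s0['position'])
s0=dict(np.load('pics/wrist0.npz'));P=cloud(s0)
for r in (276,280): print(P[r,175],P[r,385],s0['position'])
"
```

```text
t 3.0 tcp [0.5394 0.2366 0.1053] x [ 0.002  0.001 -1.   ] zhead 39.98 F [-0.4 -0.1  0.3] w 0.0853 q [ 0.41  0.39 -0.05  1.12 -0.    1.29]
226 [[0.569, 0.275, 0.157], [0.568, 0.27, 0.156]]
227 [[0.571, 0.274, 0.153], [0.569, 0.27, 0.153]]
228 [[0.572, 0.273, 0.15], [0.565, 0.272, 0.153]]
229 [[0.567, 0.277, 0.151], [0.567, 0.272, 0.149]]
230 [[0.771, 0.156, 0.002], [0.765, 0.153, 0.003]]
231 [[0.767, 0.158, 0.001], [0.762, 0.155, 0.002]]
232 [[0.762, 0.162, 0.002], [0.62, 0.241, 0.103]]
233 [[0.62, 0.246, 0.102], [0.616, 0.243, 0.102]]
234 [[0.618, 0.248, 0.101], [0.612, 0.246, 0.103]]
235 [[0.612, 0.252, 0.102], [0.613, 0.245, 0.099]]
[0.53946716 0.23677425 0.10526074]
[0.49496791 0.21193762 0.2881112 ] [0.56385136 0.26941624 0.28822601] [0.4852357  0.29418013 0.41290615]
[0.49577297 0.21250812 0.29135412] [0.56320144 0.26872105 0.29138848] [0.4852357  0.29418013 0.41290615]
[ 0.15914889 -0.4526907   0.24906774] [ 0.18695027 -0.53779247  0.24903346] [ 0.23922604 -0.47392477  0.37336882]
[ 0.15942544 -0.45365465  0.25235919] [ 0.18656017 -0.53692148  0.25220958] [ 0.23922604 -0.47392477  0.37336882]
```

Request:
{"api": "drive_tool", "payload": {"increments": [[0.5, 0, 0, 0, 0, 0, 0], [0.5, 0, 0, 0, 0, 0, 0], [0.5, 0, 0, 0, 0, 0, 0], [0.5, 0, 0, 0, 0, 0, 0], [0.5, 0, 0, 0, 0, 0, 0]]}}

```text
time: 3.55
tcp_pos: [0.5385, 0.2369, 0.1034]
tool_rot: [-0.242, 0.664, 0.242, 0.664]
contact_force: [0.4, -0.4, 0.0]
width: 0.043
```

```bash
python3 -c "
from h import *
tool()
s=snap('wrist','w3')
P=cloud(s); d=s['frame'].max(2)
m=(d<70)&(P[...,2]>.1)&(P[...,2]<.3); print(P[m][:,2].min(),np.percentile(P[m][:,2],[.5,2]), P[400,280],P[390,280])
snap('side','s4')
a=cv2.imread('pics/s4.png')[170:310,160:300];cv2.imwrite('pics/s4c.png',cv2.resize(a,None,fx=4,fy=4,interpolation=cv2.INTER_CUBIC))
"
```

```text
t 3.55 tcp [0.5385 0.2369 0.1034] x [-0. -0. -1.] zhead 40.04 F [ 0.4 -0.4  0. ] w 0.043 q [ 0.41  0.4  -0.05  1.12 -0.    1.29]
0.10003255589355758 [0.13401401 0.14144809] [0.53132141 0.24576423 0.20830241] [0.5315408  0.24550616 0.2049864 ]
```

View pics/w3.png

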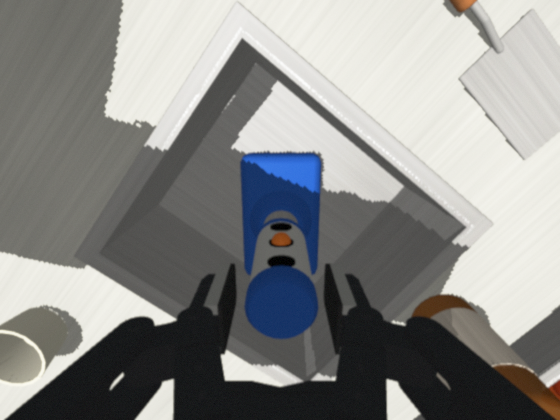

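View pics/s4c.png

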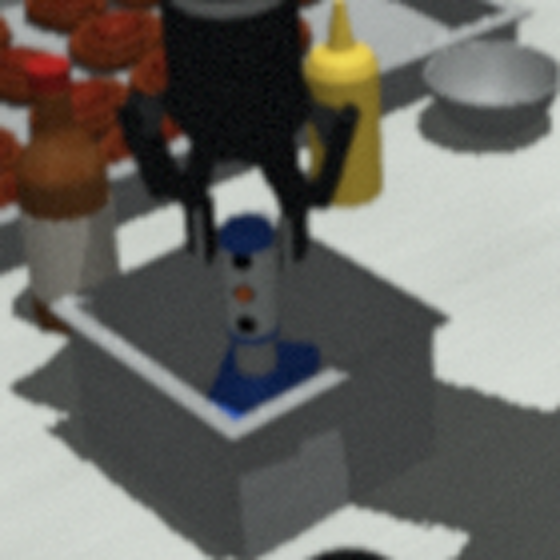

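The pictures show the fingertips about 29 mm short of the reported TCP. I'll go 16 mm lower, which is safe on either reading, and then close.

Request:
{"api": "drive_tool", "payload": {"increments": [[0.5, 0, 0, -0.8, 0, 0, 0], [0.5, 0, 0, -1.6, 0, 0, 0], [0.5, 0, 0, -1.6, 0, 0, 0], [0, 0, 0, -1.6, 0, 0, 0], [0, 0, 0, -1.6, 0, 0, 0], [0, 0, 0, -1.6, 0, 0, 0], [0, 0, 0, -1.6, 0, 0, 0], [0, 0, 0, -1.6, 0, 0, 0]]}}

```text
time: 4.45
tcp_pos: [0.5385, 0.2369, 0.0874]
tool_rot: [-0.242, 0.664, 0.242, 0.664]
contact_force: [-0.3, 1.4, -3.2]
width: 0.0286
```

```bash
python3 -c "
from h import *
tool()
s=snap('wrist','w4')
snap('side','s5')
a=cv2.imread('pics/s5.png')[170:310,160:300];cv2.imwrite('pics/s5c.png',cv2.resize(a,None,fx=4,fy=4,interpolation=cv2.INTER_CUBIC))
"
```

```text
t 4.45 tcp [0.5385 0.2369 0.0874] x [-0. -0. -1.] zhead 40.04 F [-0.3  1.4 -3.2] w 0.0286 q [ 0.41  0.41 -0.08  1.08  0.    1.29]
```

View pics/w4.png

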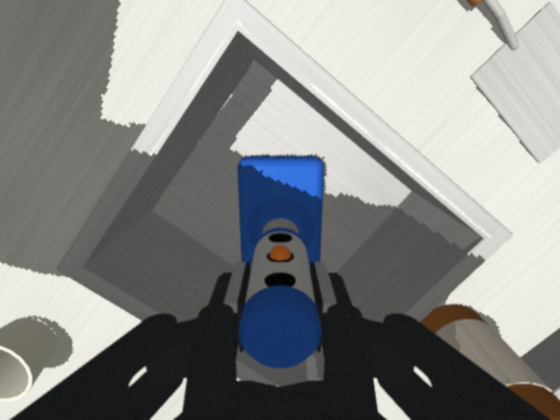

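View pics/s5c.png

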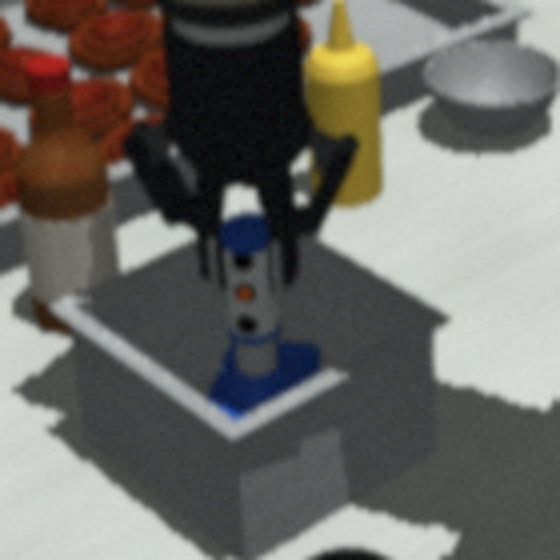

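Request:
{"api": "drive_tool", "payload": {"increments": [[0, 0, 0, 1, 0, 0, 0], [0, 0, 0, 2.5, 0, 0, 0], [0, 0, 0, 4, 0, 0, 0], [0, 0, 0, 5.5, 0, 0, 0], [0, 0, 0, 7, 0, 0, 0], [0, 0, 0, 8.5, 0, 0, 0], [0, 0, 0, 10, 0, 0, 0], [0, 0, 0, 11.5, 0, 0, 0], [0, 0, 0, 13, 0, 0, 0], [0, 0, 0, 13, 0, 0, 0], [0, 0, 0, 13, 0, 0, 0]]}}

```text
time: 5.65
tcp_pos: [0.5385, 0.2368, 0.2173]
tool_rot: [-0.242, 0.664, 0.242, 0.664]
contact_force: [0.2, 0.9, -5.6]
width: 0.0285
```

```bash
python3 -c "
from h import *
tool()
s=snap('side','s6')
a=cv2.imread('pics/s6.png')[90:310,120:340];cv2.imwrite('pics/s6c.png',cv2.resize(a,None,fx=2.7,fy=2.7,interpolation=cv2.INTER_CUBIC))
"
```

```text
t 5.65 tcp [0.5385 0.2368 0.2173] x [ 0. -0. -1.] zhead 40.03 F [ 0.2  0.9 -5.6] w 0.0285 q [ 0.41  0.35  0.17  1.39 -0.    1.29]
```

View pics/s6c.png

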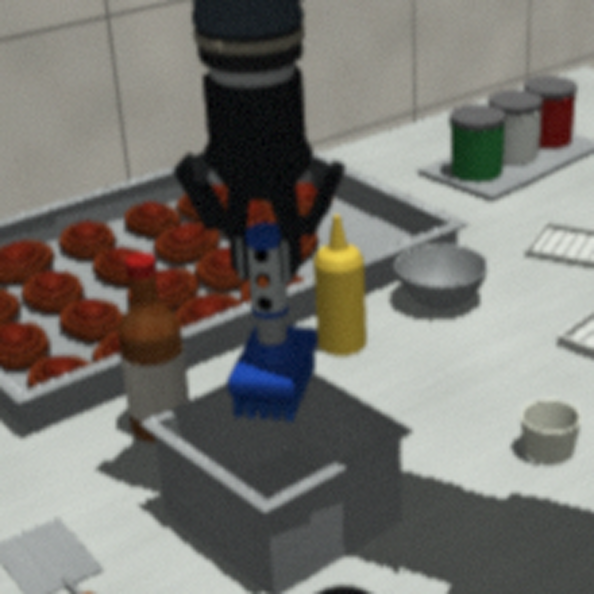

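Request:
{"api": "drive_tool", "payload": {"increments": [[0, -0.1, -1.5, 0, 0, 0, 2], [0, -0.3, -4, 0, 0, 0, 5], [0, -0.6, -7, 0, 0, 0, 8], [0, -0.8, -10.5, 0, 0, 0, 12], [0, -1.1, -14, 0, 0, 0, 16], [0, -1.4, -17.5, 0, 0, 0, 20], [0, -1.7, -21, 0, 0, 0, 24], [0, -2, -24.5, 0, 0, 0, 28], [0, -2.2, -28, 0, 0, 0, 32], [0, -2.5, -31.5, 0, 0, 0, 36], [0, -2.8, -35, 0, 0, 0, 39], [0, -3, -38, 0, 0, 0, 42]]}}

```text
time: 6.9
tcp_pos: [0.5076, -0.1448, 0.2165]
tool_rot: [-0.464, 0.534, 0.465, 0.533]
contact_force: [0.6, 0.6, -4.9]
width: 0.0284
```

Request:
{"api": "drive_tool", "payload": {"increments": [[0, -0.2, -3, 0, 0, 0, 3], [0, -0.4, -5.5, 0, 0, 0, 5], [0, -0.6, -7.5, 0, 0, 0, 7], [0, -0.7, -9, -1, 0, 0, 8], [0, -0.75, -9.2, -2.5, 0, 0, 8], [0, -0.75, -9.2, -4, 0, 0, 8], [0, -0.75, -9.2, -5.5, 0, 0, 8], [0, -0.75, -9.2, -7, 0, 0, 8], [0, -0.75, -9.2, -7, 0, 0, 8], [0, -0.75, -9.2, -7, 0, 0, 8]]}}

```text
time: 7.9
tcp_pos: [0.5006, -0.235, 0.147]
tool_rot: [-0.5, 0.5, 0.501, 0.5]
contact_force: [-0.4, 0.2, -4.8]
width: 0.0287
```

```bash
python3 -c "
from h import *
tool()
s=snap('side','s7')
a=cv2.imread('pics/s7.png')[70:270,260:460];cv2.imwrite('pics/s7c.png',cv2.resize(a,None,fx=3,fy=3,interpolation=cv2.INTER_CUBIC))
t=snap('top','t7')
a=cv2.imread('pics/t7.png')[150:270,300:440];cv2.imwrite('pics/t7c.png',cv2.resize(a,None,fx=4,fy=4,interpolation=cv2.INTER_CUBIC))
"
```

```text
t 7.9 tcp [ 0.5006 -0.235   0.147 ] x [-0.001  0.    -1.   ] zhead 90.04 F [-0.4  0.2 -4.8] w 0.0287 q [-0.44  0.31 -0.06  1.2  -0.   -0.44]
```

View pics/s7c.png

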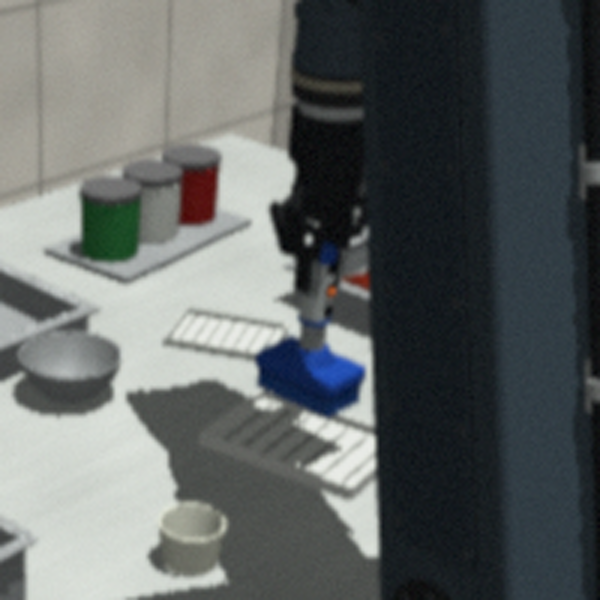

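View pics/t7c.png

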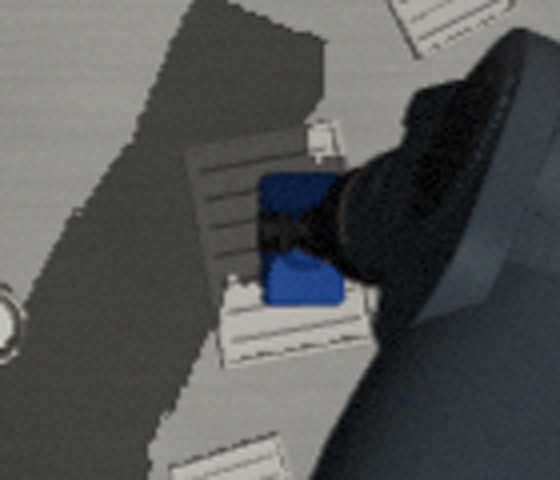

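Request:
{"api": "drive_tool", "payload": {"increments": [[0, 0, 0, -1, 0, 0, 0], [0, 0, 0, -2.2, 0, 0, 0], [0, 0, 0, -3.4, 0, 0, 0], [0, 0, 0, -4.4, 0, 0, 0], [0, 0, 0, -5, 0, 0, 0], [0, 0, 0, -5.4, 0, 0, 0], [0, 0, 0, -5.6, 0, 0, 0], [0, 0, 0, -5.6, 0, 0, 0]]}}

```text
time: 8.8
tcp_pos: [0.5011, -0.2351, 0.0913]
tool_rot: [0.5, -0.5, -0.5, -0.5]
contact_force: [0.5, -0.1, -4.8]
width: 0.029
```

Request:
{"api": "drive_tool", "payload": {"increments": [[0, 0, 0, -0.1, 0, 0, 0], [0, 0, 0, -0.2, 0, 0, 0], [0, 0, 0, -0.25, 0, 0, 0], [0, 0, 0, -0.25, 0, 0, 0]]}}

```text
time: 9.2
tcp_pos: [0.5015, -0.2353, 0.0895]
tool_rot: [0.501, -0.5, -0.5, -0.5]
contact_force: [0.6, 1.6, 0.5]
width: 0.0287
```

```bash
python3 -c "
from h import *
tool()
s=snap('side','s8')
a=cv2.imread('pics/s8.png')[120:260,290:400];cv2.imwrite('pics/s8c.png',cv2.resize(a,None,fx=4,fy=4,interpolation=cv2.INTER_CUBIC))
t=snap('top','t8')
hsv=cv2.cvtColor(t['frame'],cv2.COLOR_RGB2HSV);P=cloud(t)
b=(cv2.inRange(hsv,(105,100,40),(130,255,255))>0)&(P[...,2]<.07)&(P[...,2]>.02);b[:160]=0;b[260:]=0;b[:,:330]=0
v,u=np.nonzero(b);q=np.array([ray(t,x,y,.044)[:2]*1000 for x,y in zip(u,v)],np.float32); print(cv2.minAreaRect(q))
w=snap('wrist','w8')
"
```

```text
t 9.2 tcp [ 0.5015 -0.2353  0.0895] x [ 0.001 -0.001 -1.   ] zhead 90.04 F [0.6 1.6 0.5] w 0.0287 q [-0.44  0.35 -0.16  1.06 -0.   -0.44]
((501.5429382324219, -231.5515594482422), (91.00958251953125, 56.381900787353516), 1.1788082122802734)
```

View pics/s8c.png

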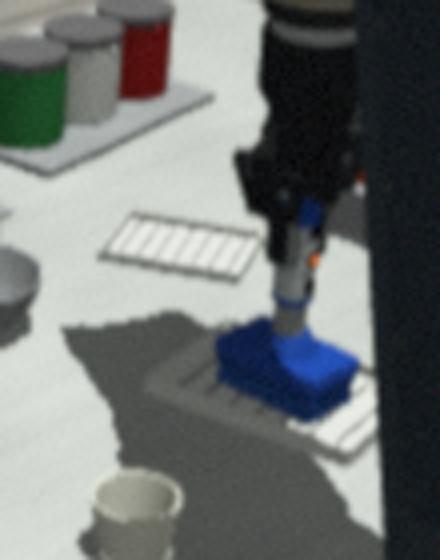

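View pics/w8.png

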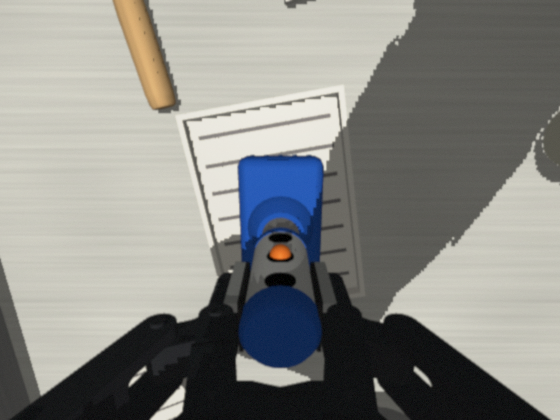

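Request:
{"api": "drive_tool", "payload": {"increments": [[0.45, 0, 0, 0, 0, 0, 0], [0.6, 0, 0, 0, 0, 0, 0], [0.8, 0, 0, 0, 0, 0, 0], [1, 0, 0, 0, 0, 0, 0], [1, 0, 0, 0, 0, 0, 0], [1, 0, 0, 1.5, 0, 0, 0], [1, 0, 0, 4, 0, 0, 0], [1, 0, 0, 7, 0, 0, 0], [1, 0, 0, 10, 0, 0, 0], [1, 0, 0, 10, 0, 0, 0]]}}

```text
time: 10.35
tcp_pos: [0.5029, -0.236, 0.1928]
tool_rot: [0.502, -0.499, -0.498, -0.501]
contact_force: [0.4, -0.4, 0.1]
width: 0.0856
```

```bash
python3 -c "
from h import *
tool()
w=snap('wrist','w9');P=cloud(w)
hsv=cv2.cvtColor(w['frame'],cv2.COLOR_RGB2HSV)
b=(cv2.inRange(hsv,(105,100,40),(130,255,255))>0)
c=b&(P[...,2]>.148); print(P[c].mean(0), np.median(P[c],0))
v,u=np.nonzero(c); q=np.array([ray(w,x,y,.156)[:2]*1000 for x,y in zip(u,v)],np.float32); print('cap',q.mean(0),cv2.minEnclosingCircle(q))
k=b&(P[...,2]<.06); v,u=np.nonzero(k);q=np.array([ray(w,x,y,.044)[:2]*1000 for x,y in zip(u,v)],np.float32); print(cv2.minAreaRect(q))
o=(cv2.inRange(hsv,(3,150,100),(22,255,255))>0)&(P[...,2]>.09); print('btn',o.sum(),P[o].mean(0))
"
```

```text
t 10.35 tcp [ 0.5029 -0.236   0.1928] x [ 0.006 -0.003 -1.   ] zhead 90.04 F [ 0.4 -0.4  0.1] w 0.0856 q [-0.44  0.29  0.02  1.3  -0.   -0.44]
[ 0.49844126 -0.23464426  0.15908054] [ 0.49897109 -0.2349506   0.15702033]
cap [ 499.25134 -234.62187] ((479.0273132324219, -231.01258850097656), 37.32023239135742)
((499.5011901855469, -234.29273986816406), (93.20707702636719, 56.1689338684082), 0.011738101951777935)
btn 89 [ 0.48229041 -0.23459312  0.12944659]
```

View pics/w9.png

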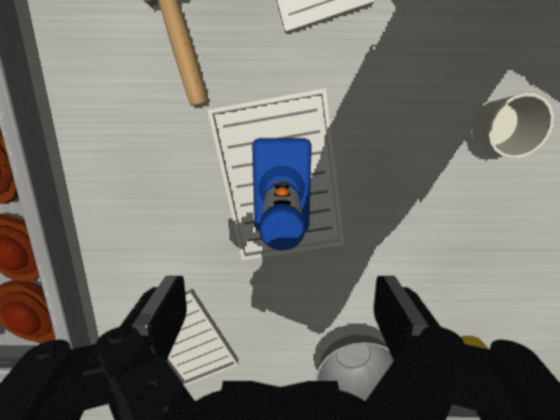

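The scrubber stands free in the tray: cap at (283,228), button at (283,191) facing the robot base. Next I turn the gripper 90° about the handle so the jaws face the button.

Request:
{"api": "drive_tool", "payload": {"increments": [[1, 0, 0, 1, 0, 0, -8], [1, 0, 0, 1, 0, 0, -16], [1, 0, 0, 1, 0, 0, -24], [1, 0, 0, 1, 0, 0, -32], [1, 0, 0, 1, 0, 0, -40], [1, 0, 0, 1, 0, 0, -48], [1, 0, 0, 1, 0, 0, -56], [1, 0, 0, 1, 0, 0, -64], [1, 0, 0, 1, 0, 0, -72], [1, 0, 0, 1, 0, 0, -80], [1, 0, 0, 1, 0, 0, -87], [1, -0.2, 0, 1, 0, 0, -90]]}}

```text
time: 11.6
tcp_pos: [0.4986, -0.2349, 0.1976]
tool_rot: [0.002, 0.708, -0.001, 0.706]
contact_force: [0.1, 0.1, -0.8]
width: 0.0857
```

Request:
{"api": "drive_tool", "payload": {"increments": [[1, -0.1, 0, 0, 0, 0, 0], [1, -0.1, 0, -2, 0, 0, 0], [1, -0.1, 0, -4, 0, 0, 0], [1, -0.1, 0, -6, 0, 0, 0], [1, -0.1, 0, -8, 0, 0, 0], [1, -0.1, 0, -8, 0, 0, 0]]}}

```text
time: 12.2
tcp_pos: [0.4961, -0.2343, 0.1159]
tool_rot: [-0.0, 0.709, 0.002, 0.705]
contact_force: [-0.5, 0.4, 0.6]
width: 0.0858
```

```bash
python3 -c "
from h import *
tool()
w=snap('wrist','w10');P=cloud(w)
s=snap('side','s10')
a=cv2.imread('pics/s10.png')[120:260,290:400];cv2.imwrite('pics/s10c.png',cv2.resize(a,None,fx=4,fy=4,interpolation=cv2.INTER_CUBIC))
for p in [(.500,-.2347,.156),(.480,-.2347,.118)]: print(proj(w,p))
"
```

```text
t 12.2 tcp [ 0.4961 -0.2343  0.1159] x [-0.005  0.002 -1.   ] zhead 0.13 F [-0.5  0.4  0.6] w 0.0858 q [-0.44  0.33 -0.13  1.12 -0.    1.13]
[288.18254539 296.17755795]
[250.97242042 258.31257854]
```

View pics/w10.png

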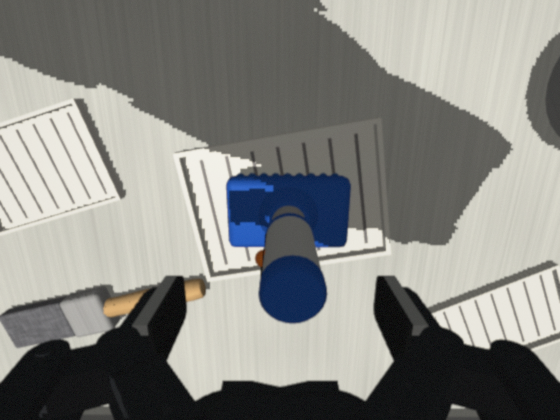

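View pics/s10c.png

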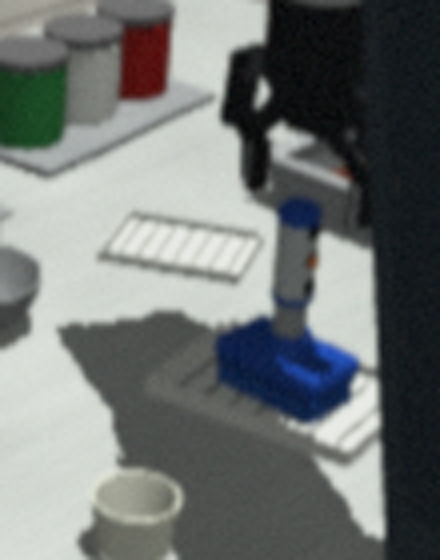

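Request:
{"api": "drive_tool", "payload": {"increments": [[1, 0.05, 0, -1, 0, 0, 0], [1, 0.05, 0, -2.6, 0, 0, 0], [1, 0.05, 0, -2.9, 0, 0, 0], [1, 0.05, 0, -2.9, 0, 0, 0], [1, 0.05, 0, -2.9, 0, 0, 0]]}}

```text
time: 12.8
tcp_pos: [0.4989, -0.2353, 0.0905]
tool_rot: [-0.0, 0.707, 0.0, 0.707]
contact_force: [0.1, 0.6, -0.1]
width: 0.0854
```

Request:
{"api": "drive_tool", "payload": {"increments": [[1, 0, 0, -0.15, 0, 0, 0], [1, 0, 0, -0.15, 0, 0, 0], [1, 0, 0, -0.3, 0, 0, 0], [1, 0, 0, -0.3, 0, 0, 0]]}}

```text
time: 13.2
tcp_pos: [0.4985, -0.2351, 0.0868]
tool_rot: [-0.0, 0.707, 0.0, 0.707]
contact_force: [-0.0, 0.6, 0.2]
width: 0.0856
```

Request:
{"api": "drive_tool", "payload": {"increments": [[0.55, 0, 0, -0.3, 0, 0, 0], [0.55, 0, 0, -0.3, 0, 0, 0], [0.55, 0, 0, -0.3, 0, 0, 0], [0.55, 0, 0, -0.3, 0, 0, 0]]}}

```text
time: 13.6
tcp_pos: [0.4985, -0.2352, 0.0839]
tool_rot: [-0.0, 0.707, 0.0, 0.707]
contact_force: [-0.3, -0.5, -0.8]
width: 0.0469
```

```bash
python3 -c "
from h import *
tool()
w=snap('wrist','w11')
s=snap('side','s11')
a=cv2.imread('pics/s11.png')[120:260,290:400];cv2.imwrite('pics/s11c.png',cv2.resize(a,None,fx=4,fy=4,interpolation=cv2.INTER_CUBIC))
"
```

```text
t 13.6 tcp [ 0.4985 -0.2352  0.0839] x [-0.  0. -1.] zhead 0.03 F [-0.3 -0.5 -0.8] w 0.0469 q [-0.44  0.35 -0.18  1.04 -0.    1.13]
```

View pics/w11.png

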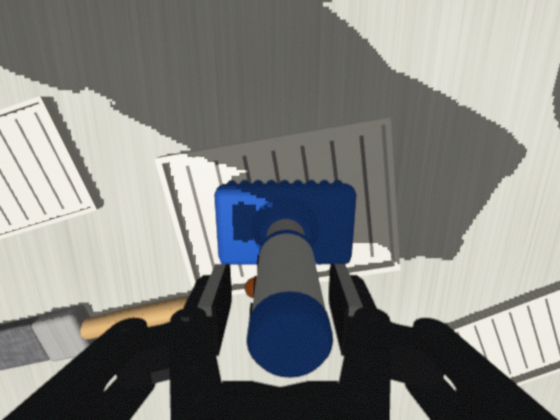

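View pics/s11c.png

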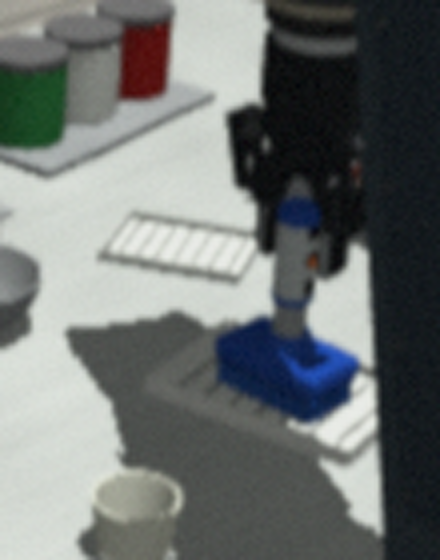

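Request:
{"api": "drive_tool", "payload": {"increments": [[0.55, 0, 0, -0.15, 0, 0, 0], [0.55, 0, 0, -0.3, 0, 0, 0], [0.55, 0, 0, -0.3, 0, 0, 0]]}}

```text
time: 14.0
tcp_pos: [0.4984, -0.2351, 0.0806]
tool_rot: [-0.0, 0.707, 0.0, 0.707]
contact_force: [-0.1, -0.9, -0.6]
width: 0.047
```

Request:
{"api": "drive_tool", "payload": {"increments": [[0.55, 0, 0, -0.25, 0, 0, 0], [0.55, 0, 0, -0.5, 0, 0, 0], [0.55, 0, 0, -0.5, 0, 0, 0]]}}

```text
time: 14.3
tcp_pos: [0.4983, -0.235, 0.0754]
tool_rot: [-0.0, 0.707, 0.0, 0.707]
contact_force: [0.3, -0.5, 0.0]
width: 0.0469
```

```bash
python3 -c "
from h import *
tool()
w=snap('wrist','w12');P=cloud(w)
for r in range(262,300,4): print(r,[(c,P[r,c].round(3).tolist()) for c in (222,227,333,338)])
"
```

```text
t 14.3 tcp [ 0.4983 -0.235   0.0754] x [-0.001  0.    -1.   ] zhead 0.04 F [ 0.3 -0.5  0. ] w 0.0469 q [-0.44  0.36 -0.19  1.02 -0.    1.13]
262 [(222, [0.459, -0.255, 0.044]), (227, [0.463, -0.255, 0.044]), (333, [0.534, -0.254, 0.044]), (338, [0.537, -0.255, 0.043])]
266 [(222, [0.472, -0.223, 0.11]), (227, [0.474, -0.224, 0.108]), (333, [0.522, -0.224, 0.109]), (338, [0.525, -0.224, 0.109])]
270 [(222, [0.473, -0.224, 0.113]), (227, [0.475, -0.224, 0.112]), (333, [0.522, -0.224, 0.113]), (338, [0.524, -0.224, 0.113])]
274 [(222, [0.473, -0.224, 0.117]), (227, [0.475, -0.226, 0.112]), (333, [0.522, -0.225, 0.115]), (338, [0.524, -0.224, 0.115])]
278 [(222, [0.474, -0.224, 0.12]), (227, [0.475, -0.228, 0.113]), (333, [0.522, -0.227, 0.114]), (338, [0.523, -0.223, 0.121])]
282 [(222, [0.474, -0.224, 0.124]), (227, [0.475, -0.229, 0.114]), (333, [0.522, -0.228, 0.116]), (338, [0.522, -0.224, 0.123])]
286 [(222, [0.475, -0.224, 0.126]), (227, [0.475, -0.232, 0.113]), (333, [0.522, -0.231, 0.115]), (338, [0.522, -0.224, 0.126])]
290 [(222, [0.475, -0.226, 0.126]), (227, [0.475, -0.233, 0.114]), (333, [0.522, -0.232, 0.116]), (338, [0.522, -0.225, 0.128])]
294 [(222, [0.475, -0.227, 0.127]), (227, [0.475, -0.235, 0.115]), (333, [0.522, -0.233, 0.117]), (338, [0.522, -0.226, 0.128])]
298 [(222, [0.475, -0.229, 0.127]), (227, [0.475, -0.236, 0.116]), (333, [0.522, -0.235, 0.117]), (338, [0.522, -0.228, 0.129])]
```

View pics/w12.png

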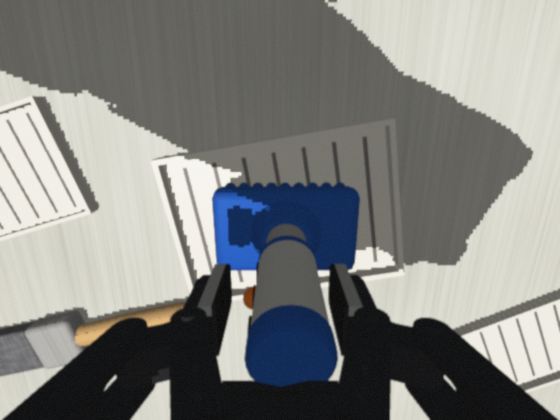

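Request:
{"api": "drive_tool", "payload": {"increments": [[0.5, 0, 0, 0, 0, 0, 0], [0.46, 0, 0, 0, 0, 0, 0], [0.43, 0.05, 0, 0, 0, 0, 0], [0.41, 0.1, 0, 0, 0, 0, 0], [0.38, 0.2, 0, 0, 0, 0, 0], [0.35, 0.3, 0, 0, 0, 0, 0], [0, 0.3, 0, 0, 0, 0, 0], [0, 0.3, 0, 0, 0, 0, 0], [0, 0.3, 0, 0, 0, 0, 0], [0, 0.3, 0, 0, 0, 0, 0]]}}

```text
time: 15.35
tcp_pos: [0.5018, -0.2352, 0.076]
tool_rot: [-0.0, 0.707, 0.0, 0.707]
contact_force: [2.3, -0.2, 0.7]
width: 0.029
```

```bash
python3 -c "
from h import *
tool()
w=snap('wrist','w13')
s=snap('side','s13')
a=cv2.imread('pics/s13.png')[120:260,290:400];cv2.imwrite('pics/s13c.png',cv2.resize(a,None,fx=4,fy=4,interpolation=cv2.INTER_CUBIC))
"
```

```text
t 15.35 tcp [ 0.5018 -0.2352  0.076 ] x [ 0. -0. -1.] zhead 0.04 F [ 2.3 -0.2  0.7] w 0.029 q [-0.44  0.36 -0.18  1.03  0.    1.13]
```

View pics/w13.png

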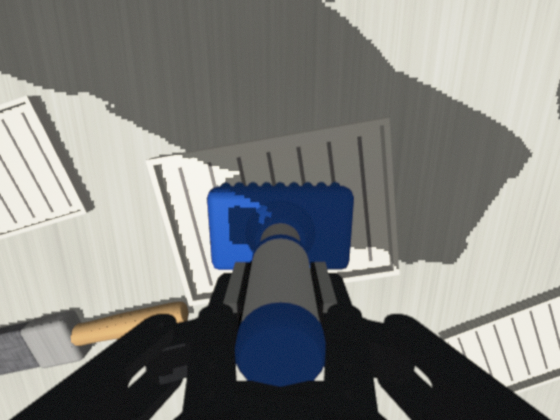

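View pics/s13c.png

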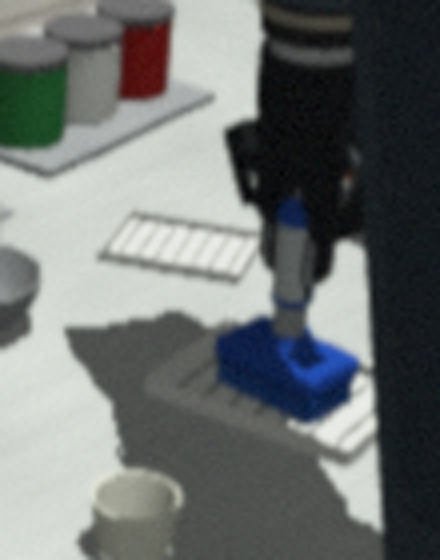

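The width reads 29 mm, so the button is squeezed flush. Now I push down in small steps.

Request:
{"api": "drive_tool", "payload": {"increments": [[0, 0, 0, -0.1, 0, 0, 0], [0, 0, 0, -0.2, 0, 0, 0], [0, 0, 0, -0.3, 0, 0, 0], [0, 0, 0, -0.3, 0, 0, 0]]}}

```text
time: 15.85
tcp_pos: [0.5018, -0.2352, 0.0729]
tool_rot: [-0.0, 0.707, 0.0, 0.707]
contact_force: [3.2, 0.3, 2.1]
width: 0.0284
```

Request:
{"api": "drive_tool", "payload": {"increments": [[0, 0, 0, -0.1, 0, 0, 0], [0, 0, 0, -0.2, 0, 0, 0], [0, 0, 0, -0.3, 0, 0, 0], [0, 0, 0, -0.3, 0, 0, 0]]}}

```text
time: 16.25
tcp_pos: [0.5018, -0.2352, 0.07]
tool_rot: [-0.0, 0.707, 0.0, 0.707]
contact_force: [4.2, -0.5, 1.5]
width: 0.029
```

Request:
{"api": "drive_tool", "payload": {"increments": [[0, 0, 0, -0.1, 0, 0, 0], [0, 0, 0, -0.2, 0, 0, 0], [0, 0, 0, -0.3, 0, 0, 0], [0, 0, 0, -0.4, 0, 0, 0], [0, 0, 0, -0.4, 0, 0, 0]]}}

```text
time: 16.75
tcp_pos: [0.5013, -0.2351, 0.0655]
tool_rot: [-0.0, 0.707, 0.0, 0.707]
contact_force: [3.9, -0.6, 0.2]
width: 0.0289
```

```bash
python3 -c "
from h import *
tool()
w=snap('wrist','w14');P=cloud(w)
hsv=cv2.cvtColor(w['frame'],cv2.COLOR_RGB2HSV)
b=(cv2.inRange(hsv,(105,100,40),(130,255,255))>0)
c=b&(P[...,2]>.125); print('cap z',np.percentile(P[c][:,2],[10,50,90]))
w=np.load('pics/w13.npz');P=cloud(w)
b=(cv2.inRange(cv2.cvtColor(w['frame'],cv2.COLOR_RGB2HSV),(105,100,40),(130,255,255))>0)
c=b&(P[...,2]>.125); print('before',np.percentile(P[c][:,2],[10,50,90]))
"
```

```text
t 16.75 tcp [ 0.5013 -0.2351  0.0655] x [-0.001  0.    -1.   ] zhead 0.03 F [ 3.9 -0.6  0.2] w 0.0289 q [-0.44  0.37 -0.2   1.   -0.    1.13]
cap z [0.14002406 0.14565416 0.14656224]
before [0.15046086 0.15615699 0.15707106]
```

View pics/w14.png

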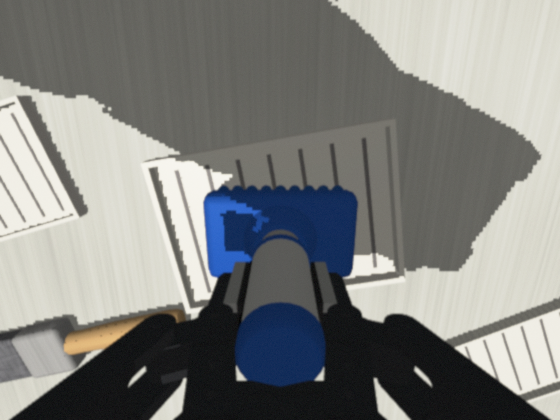

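Request:
{"api": "drive_tool", "payload": {"increments": [[0, 0.1, 0, 0, 0, 0, 0], [0, 0.1, 0, 0, 0, 0, 0]]}}

```text
time: 17.0
tcp_pos: [0.5013, -0.235, 0.0654]
tool_rot: [-0.0, 0.708, 0.0, 0.706]
contact_force: [-0.9, -1.7, 1.3]
width: 0.0283
```

Request:
{"api": "drive_tool", "payload": {"increments": [[0.4, 0, 0, 0, 0, 0, 0], [0.48, 0, 0, 0, 0, 0, 0], [0.6, 0, 0, 0, 0, 0, 0], [0.8, 0, 0, 0, 0, 0, 0], [0.8, 0, 0, 2, 0, 0, 0], [0.8, 0, 0, 5, 0, 0, 0], [0.8, 0, 0, 8, 0, 0, 0], [0.8, 0, 0, 10, 0, 0, 0], [0, 0, 0, 10, 0, 0, 0], [0, 0, 0, 10, 0, 0, 0], [0, 0, 0, 10, 0, 0, 0], [0, 0, 0, 10, 0, 0, 0]]}}

```text
time: 18.2
tcp_pos: [0.5019, -0.2349, 0.1648]
tool_rot: [0.0, 0.708, 0.001, 0.706]
contact_force: [0.2, 0.2, -1.2]
width: 0.01
```

Request:
{"api": "drive_tool", "payload": {"increments": [[0, 0, 0, 0, 0, 0, 0], [0, 0, 0, 0, 0, 0, 0], [0, 0, 0, 0, 0, 0, 0]]}}

```text
time: 18.5
tcp_pos: [0.5024, -0.2351, 0.1656]
tool_rot: [-0.0, 0.707, 0.0, 0.707]
contact_force: [-0.2, 0.4, 0.2]
width: 0.0002
```

```bash
python3 -c "
from h import *
tool()
w=snap('wrist','w15');P=cloud(w)
hsv=cv2.cvtColor(w['frame'],cv2.COLOR_RGB2HSV)
b=(cv2.inRange(hsv,(105,100,40),(130,255,255))>0)
c=b&(P[...,2]>.125); print('cap z',np.percentile(P[c][:,2],[10,50,90]),np.median(P[c],0))
k=b&(P[...,2]<.06); v,u=np.nonzero(k);q=np.array([ray(w,x,y,.044)[:2]*1000 for x,y in zip(u,v)],np.float32); print(cv2.minAreaRect(q))
for r in range(250,300,6): print(r,P[r,275].round(3),P[r,285].round(3))
s=snap('side','s15')
a=cv2.imread('pics/s15.png')[120:260,290:400];cv2.imwrite('pics/s15c.png',cv2.resize(a,None,fx=4,fy=4,interpolation=cv2.INTER_CUBIC))
"
```

```text
t 18.5 tcp [ 0.5024 -0.2351  0.1656] x [-0.001  0.    -1.   ] zhead 0.03 F [-0.2  0.4  0.2] w 0.0002 q [-0.44  0.31 -0.03  1.24 -0.    1.13]
cap z [0.14364043 0.14570437 0.14668356] [ 0.50126403 -0.23099586  0.14570437]
((501.0781555175781, -231.5998077392578), (92.73062133789062, 58.21916580200195), 0.3314811587333679)
250 [ 0.499 -0.24   0.146] [ 0.506 -0.241  0.145]
256 [ 0.499 -0.244  0.146] [ 0.506 -0.244  0.147]
262 [ 0.5   -0.224  0.195] [ 0.505 -0.224  0.194]
268 [ 0.5   -0.224  0.201] [ 0.505 -0.224  0.201]
274 [ 0.5   -0.224  0.206] [ 0.505 -0.223  0.208]
280 [ 0.5   -0.223  0.213] [ 0.505 -0.224  0.212]
286 [ 0.501 -0.224  0.217] [ 0.505 -0.223  0.217]
292 [ 0.501 -0.224  0.221] [ 0.504 -0.224  0.221]
298 [ 0.501 -0.223  0.226] [ 0.504 -0.223  0.227]
```

View pics/w15.png

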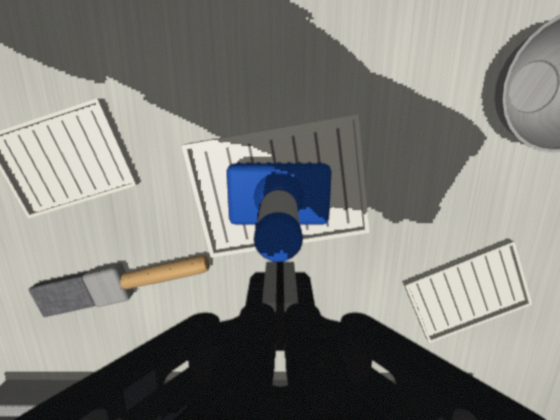

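View pics/s15c.png

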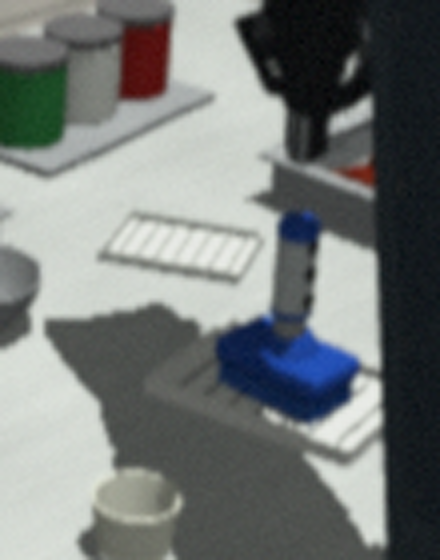

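Request:
{"api": "drive_tool", "payload": {"increments": [[0, -0.1, 0, -1.5, 0, 0, 0], [0, -0.1, 0, -3, 0, 0, 0], [0, -0.1, 0, -4, 0, 0, 0], [0, -0.1, 0, -4.5, 0, 0, 0], [0, -0.1, 0, -4.5, 0, 0, 0]]}}

```text
time: 19.1
tcp_pos: [0.5013, -0.235, 0.1205]
tool_rot: [-0.0, 0.707, 0.0, 0.707]
contact_force: [-0.1, -0.0, -0.2]
width: -0.0001
```

Request:
{"api": "drive_tool", "payload": {"increments": [[0, 0, 0, -0.1, 0, 0, 0], [0, 0, 0, -0.2, 0, 0, 0], [0, 0, 0, -0.3, 0, 0, 0], [0, 0, 0, -0.4, 0, 0, 0], [0, 0, 0, -0.5, 0, 0, 0], [0, 0, 0, -0.5, 0, 0, 0]]}}

```text
time: 19.7
tcp_pos: [0.5016, -0.2352, 0.1159]
tool_rot: [-0.0, 0.707, 0.0, 0.707]
contact_force: [0.7, -0.5, -0.1]
width: -0.0001
```

Request:
{"api": "drive_tool", "payload": {"increments": [[0, 0, 0, -0.1, 0, 0, 0], [0, 0, 0, -0.2, 0, 0, 0], [0, 0, 0, -0.3, 0, 0, 0], [0, 0, 0, -0.3, 0, 0, 0]]}}

```text
time: 20.1
tcp_pos: [0.5012, -0.235, 0.1125]
tool_rot: [-0.0, 0.707, 0.0, 0.707]
contact_force: [-0.8, -0.9, -0.9]
width: -0.0004
```

```bash
cat > chk.py <<'E'
from h import *
import sys
n=sys.argv[1]
tool()
w=snap('wrist','w'+n);P=cloud(w)
hsv=cv2.cvtColor(w['frame'],cv2.COLOR_RGB2HSV)
b=(cv2.inRange(hsv,(105,100,40),(130,255,255))>0)
c=b&(P[...,2]>.115)&(P[...,2]<.2); print('cap z',np.percentile(P[c][:,2],[10,50,90]))
s=snap('side','s'+n)
a=cv2.imread(f'pics/s{n}.png')[120:260,290:400];cv2.imwrite(f'pics/s{n}c.png',cv2.resize(a,None,fx=4,fy=4,interpolation=cv2.INTER_CUBIC))
E
python3 chk.py 16
```

```text
t 20.1 tcp [ 0.5012 -0.235   0.1125] x [-0.001  0.    -1.   ] zhead 0.04 F [-0.8 -0.9 -0.9] w -0.0004 q [-0.44  0.33 -0.12  1.11 -0.    1.13]
cap z [0.12946201 0.13493288 0.13627476]
```

View pics/s16c.png

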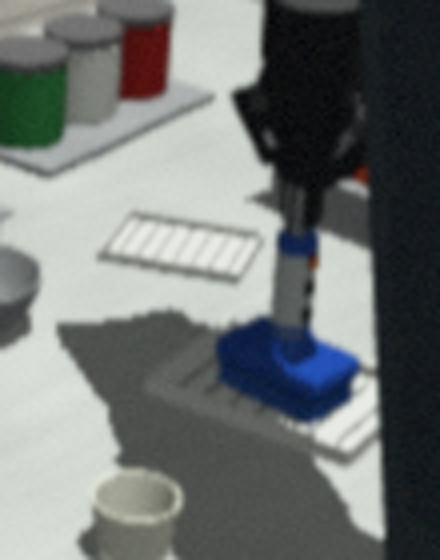

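Request:
{"api": "drive_tool", "payload": {"increments": [[0, 0, 0, -0.05, 0, 0, 0], [0, 0, 0, -0.1, 0, 0, 0], [0, 0, 0, -0.1, 0, 0, 0]]}}

```text
time: 20.5
tcp_pos: [0.5014, -0.2351, 0.1118]
tool_rot: [-0.0, 0.707, 0.0, 0.707]
contact_force: [-0.4, 0.0, -0.1]
width: 0.0001
```

Request:
{"api": "drive_tool", "payload": {"increments": [[0, 0, 0, -0.05, 0, 0, 0], [0, 0, 0, -0.1, 0, 0, 0], [0, 0, 0, -0.1, 0, 0, 0]]}}

```text
time: 20.8
tcp_pos: [0.5015, -0.2352, 0.1108]
tool_rot: [-0.0, 0.707, 0.0, 0.707]
contact_force: [0.6, 0.2, 0.2]
width: 0.0
```

```bash
python3 chk.py 17
```

```text
t 20.8 tcp [ 0.5015 -0.2352  0.1108] x [-0.  0. -1.] zhead 0.04 F [0.6 0.2 0.2] w 0.0 q [-0.44  0.34 -0.13  1.11 -0.    1.13]
cap z [0.12921524 0.13468535 0.13616507]
```

Request:
{"api": "drive_tool", "payload": {"increments": [[0, 0, 0, -0.05, 0, 0, 0], [0, 0, 0, -0.1, 0, 0, 0], [0, 0, 0, -0.15, 0, 0, 0], [0, 0, 0, -0.15, 0, 0, 0]]}}

```text
time: 21.3
tcp_pos: [0.5015, -0.2351, 0.1093]
tool_rot: [-0.0, 0.707, 0.0, 0.707]
contact_force: [0.2, -0.6, 0.1]
width: -0.0
```

Request:
{"api": "drive_tool", "payload": {"increments": [[0, 0, 0, -0.05, 0, 0, 0], [0, 0, 0, -0.1, 0, 0, 0], [0, 0, 0, -0.15, 0, 0, 0], [0, 0, 0, -0.15, 0, 0, 0]]}}

```text
time: 21.7
tcp_pos: [0.5015, -0.2352, 0.1078]
tool_rot: [-0.0, 0.707, 0.0, 0.707]
contact_force: [-0.2, -1.0, -0.3]
width: -0.0004
```

```bash
python3 chk.py 18
```

```text
t 21.7 tcp [ 0.5015 -0.2352  0.1078] x [-0.  0. -1.] zhead 0.03 F [-0.2 -1.  -0.3] w -0.0004 q [-0.44  0.34 -0.13  1.1  -0.    1.13]
cap z [0.12623947 0.13164602 0.13313158]
```

View pics/w18.png

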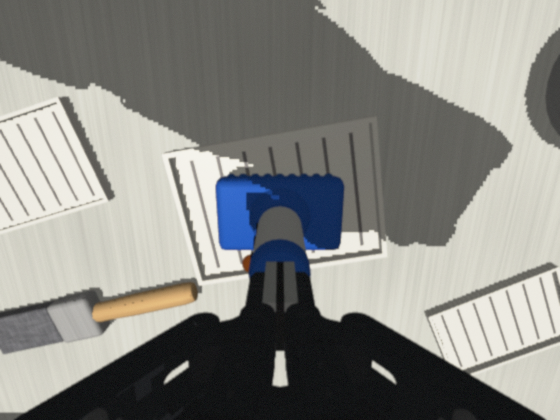

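View pics/s18c.png

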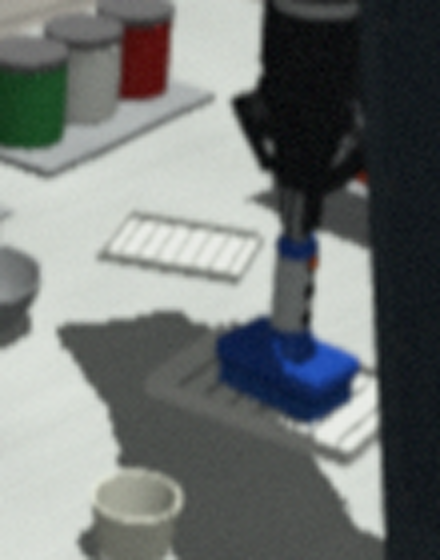

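Request:
{"api": "drive_tool", "payload": {"increments": [[0, 0, 0, 1, 0, 0, 0], [0, 0, 0, 3, 0, 0, 0], [0, 0, 0, 6, 0, 0, 0], [0, 0, 0, 8, 0, 0, 8], [0, 0, 0, 8, 0, 0, 16], [0, 0, 0, 8, 0, 0, 24], [0, 0, 0, 8, 0, 0, 32], [0, 0, 0, 8, 0, 0, 40], [0, 0, 0, 8, 0, 0, 40]]}}

```text
time: 22.7
tcp_pos: [0.5016, -0.2352, 0.1885]
tool_rot: [-0.243, 0.664, 0.243, 0.664]
contact_force: [-0.6, -0.8, -0.1]
width: 0.0002
```

```bash
python3 chk.py 19; python3 -c "
from h import *
a=cv2.imread('pics/w19.png')[130:290,200:360];cv2.imwrite('pics/w19c.png',cv2.resize(a,None,fx=3.7,fy=3.7,interpolation=cv2.INTER_CUBIC))"
```

```text
t 22.7 tcp [ 0.5016 -0.2352  0.1885] x [ 0. -0. -1.] zhead 40.16 F [-0.6 -0.8 -0.1] w 0.0002 q [-0.44  0.29  0.02  1.29 -0.    0.43]
cap z [0.13035662 0.13220699 0.13308193]
```

View pics/w19c.png

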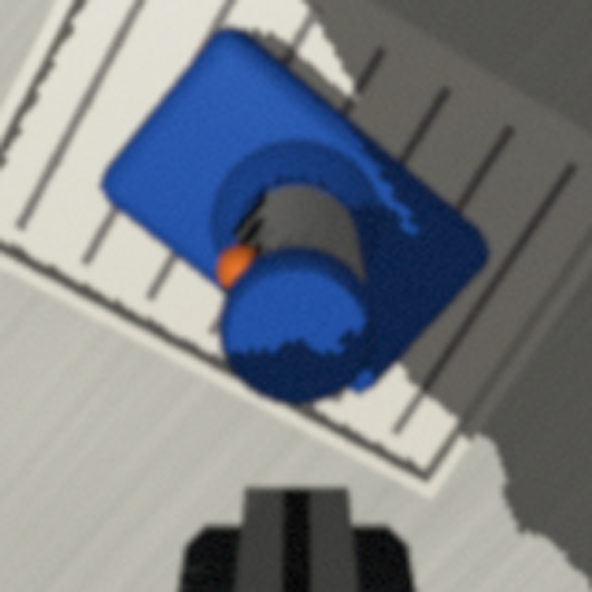

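View pics/s19c.png

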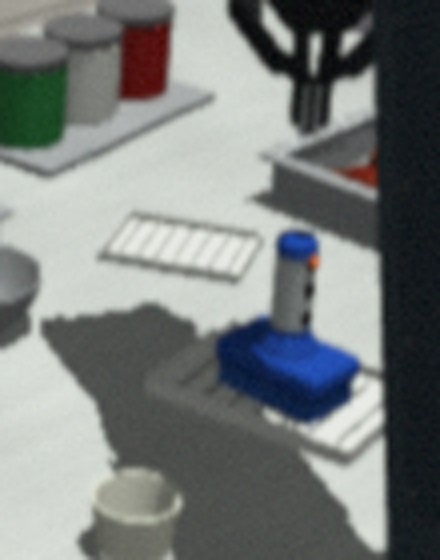

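Request:
{"api": "drive_tool", "payload": {"increments": [[0, 0, 0, 0, 0, 0, 8], [0, 0, 0, 0, 0, 0, 16], [0, 0, 0, 0, 0, 0, 24], [0, 0, 0, 0, 0, 0, 32], [0, 0, 0, 0, 0, 0, 40], [0, 1, 0, 0, 0, 0, 50], [0, 3, 0, -2, 0, 0, 50], [0, 3, 0, -4, 0, 0, 50], [0, 3, 0, -4, 0, 0, 50]]}}

```text
time: 23.7
tcp_pos: [0.5303, -0.2344, 0.1455]
tool_rot: [-0.498, 0.501, 0.501, 0.5]
contact_force: [-0.7, 0.6, 1.2]
width: -0.0003
```

```bash
python3 chk.py 20; python3 -c "
from h import *
a=cv2.imread('pics/w20.png')[170:290,210:370];cv2.imwrite('pics/w20c.png',cv2.resize(a,None,fx=5,fy=5,interpolation=cv2.INTER_CUBIC))"
```

```text
t 23.7 tcp [ 0.5303 -0.2344  0.1455] x [-0.004  0.002 -1.   ] zhead 89.87 F [-0.7  0.6  1.2] w -0.0003 q [-0.42  0.36  0.    1.22 -0.   -0.41]
cap z [0.13035237 0.13225141 0.13315739]
```

View pics/w20.png

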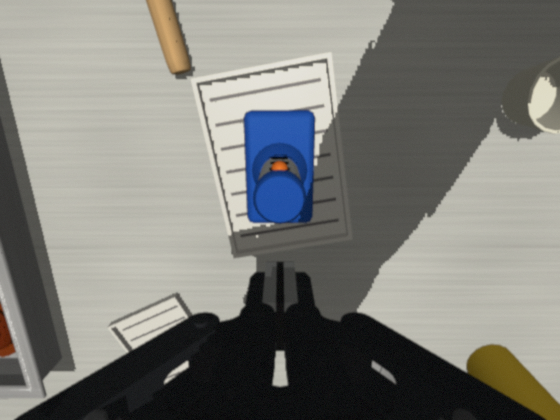

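View pics/w20c.png

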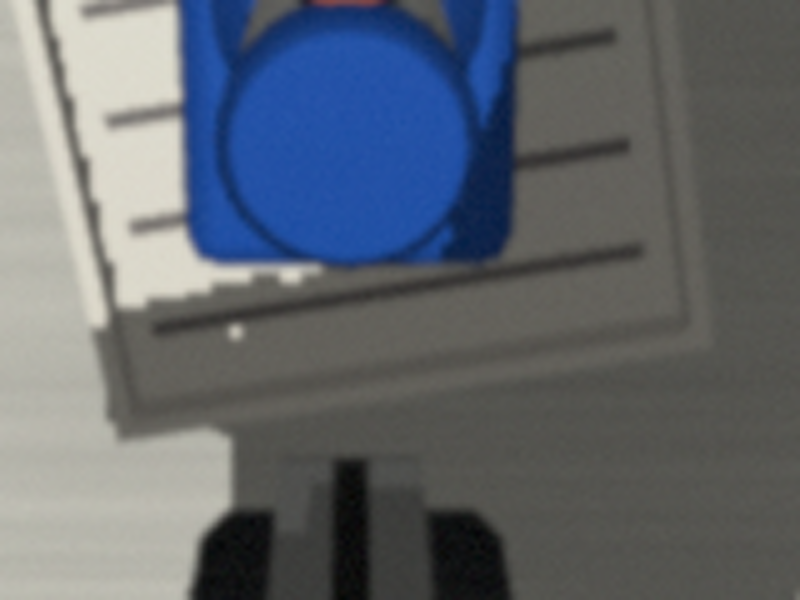

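Request:
{"api": "drive_tool", "payload": {"increments": [[0, 0, 0, 2, 0, 0, 0], [0, -2, 1, 3, 0, 0, 0], [0, -5, 3, 3, 0, 0, 0], [0, -8, 4, 3, 0, 0, 0], [0, -10, 4.5, 2, 0, 0, 0], [0, -10, 4.5, 0, 0, 0, 0], [0, -10, 4.5, 0, 0, 0, 0]]}}

```text
time: 24.5
tcp_pos: [0.4304, -0.1899, 0.148]
tool_rot: [-0.5, 0.5, 0.5, 0.5]
contact_force: [0.2, 0.7, -0.6]
width: -0.0001
```

```bash
python3 chk.py 21; python3 -c "
from h import *
w=dict(np.load('pics/w21.npz'));print(proj(w,(.4815,-.235,.118)))"
```

```text
t 24.5 tcp [ 0.4304 -0.1899  0.148 ] x [-0.  0. -1.] zhead 89.94 F [ 0.2  0.7 -0.6] w -0.0001 q [-0.42  0.17 -0.25  1.15 -0.   -0.41]
cap z [0.1230642  0.12684155 0.1908715 ]
[214.57915425 303.78558877]
```

View pics/w21.png

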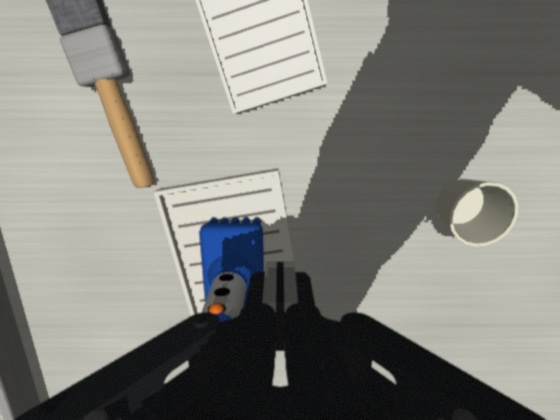

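Request:
{"api": "drive_tool", "payload": {"increments": [[0, 1, 1, 0, 0, 0, 0], [0, 2.5, 2.5, 0, 0, 0, 0], [0, 2.5, 4, 0, 0, 0, 0], [0, 2.5, 4, 0, 0, 0, 0]]}}

```text
time: 25.0
tcp_pos: [0.457, -0.1483, 0.1482]
tool_rot: [-0.501, 0.499, 0.501, 0.499]
contact_force: [-0.1, 0.9, 0.3]
width: 0.0
```

```bash
python3 chk.py 22; python3 -c "
from h import *
w=dict(np.load('pics/w22.npz'));u,v=proj(w,(.4815,-.235,.118)).astype(int);print(u,v,w['position'])
y0=max(v-60,0);x0=max(u-60,0)
a=cv2.imread('pics/w22.png')[y0:v+60,x0:u+80];print(x0,y0);cv2.imwrite('pics/w22c.png',cv2.resize(a,None,fx=5,fy=5,interpolation=cv2.INTER_CUBIC))"
```

```text
t 25.0 tcp [ 0.457  -0.1483  0.1482] x [-0.  0. -1.] zhead 90.15 F [-0.1  0.9  0.3] w 0.0 q [-0.31  0.19 -0.23  1.15  0.   -0.32]
cap z [0.12710851 0.1320062  0.13289627]
150 269 [ 0.37645209 -0.14849076  0.31572568]
90 209
```

View pics/w22c.png

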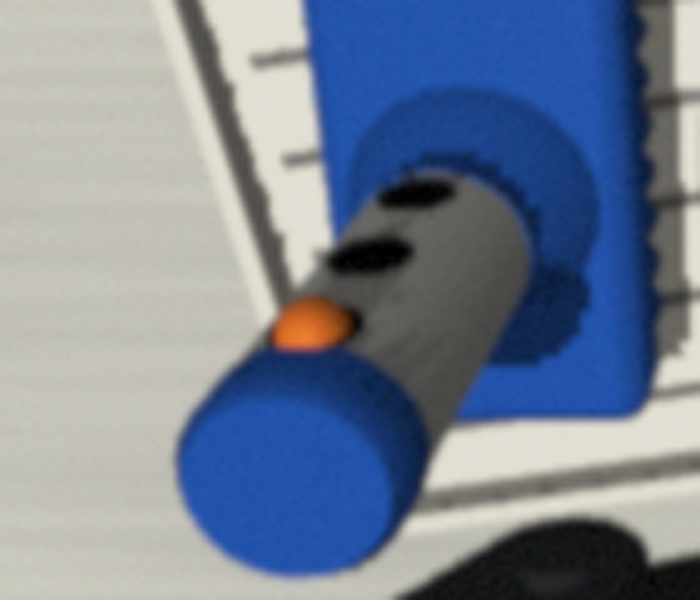

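```bash
python3 -c "
from h import *
w=dict(np.load('pics/w22.npz'));P=cloud(w)
hsv=cv2.cvtColor(w['frame'],cv2.COLOR_RGB2HSV)
o=(cv2.inRange(hsv,(3,150,100),(22,255,255))>0);o[:240]=0;o[300:]=0;o[:,:130]=0;o[:,180:]=0
q=P[o];print(o.sum(),q.mean(0),np.percentile(q,[3,25,50,75],axis=0).round(4))
b=(cv2.inRange(hsv,(105,100,40),(130,255,255))>0)&(P[...,2]>.130); b[:,:115]=0;b[:,220:]=0
v,u=np.nonzero(b);print('cap',cv2.minEnclosingCircle(np.array([ray(w,x,y,.1325)[:2]*1000 for x,y in zip(u,v)],np.float32)),np.median(P[b][:,2]))
k=b=(cv2.inRange(hsv,(105,100,40),(130,255,255))>0)&(P[...,2]<.1)
print('block top z',np.percentile(P[k][:,2],[25,50,75]))
"
```

```text
107 [ 0.4822836  -0.23255829  0.12243947] [[ 0.4811 -0.2374  0.118 ]
 [ 0.4821 -0.2348  0.1198]
 [ 0.4831 -0.2331  0.1207]
 [ 0.4844 -0.2315  0.1217]]
cap ((471.30535888671875, -214.16775512695312), 48.9525260925293) 0.13220063022264372
block top z [0.04242554 0.04356911 0.04466048]
```

```bash
python3 -c "
from workcell import manip
print(manip.hand_in())"
```

```text
the job is handed in; nothing more can be done
None
```

The scrubber now stands on its bristles in the largest drip tray, shortened by one hole, with nothing touching it. I handed the job in at about 25 s of the 64 s allowed; no verdict is reported.

**What I did:** I gripped the handle to either side of the button, lifted it out of the pan, turned it 50° and set it down near the tray's centre. It stood free there with the handle still long. I then turned the gripper 90°, squeezed the button flush and slid the handle down about 10.5 mm. Finally I let go and pushed the top down with the shut fingers.

**Last checks:**
- **Button:** it shows in the upper hole with its tip about 20 mm from the axis, which is fully out. The two lower holes are empty.
- **Handle:** the cap top is at z = 0.132 m, so the handle has slid 23 to 24 mm. That is inside the 19.5–24.5 mm window but at the far end of the hole's play, and camera calibration is only good to about 2 mm.
- **Pose:** the scrubber looks upright and within a few millimetres of the tray's centre.

**Disagreements:**
- **Fingers:** both cameras showed the shut fingertips about 28 mm short of the reported TCP, so I set gripping heights from the pictures.
- **Final push:** I never felt the sharp rise in force described for the lock. I stopped pushing and relied on the pictures showing the button out.

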